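Empty the queue-tag bins at the egg hand-out desk

ROBOT

A 6-joint arm with a two-finger parallel gripper is mounted at the origin on the work surface. World frame = base frame: x ahead of the robot, y to its left, z up, the work surface at z = 0. Lengths are in mm, angles in rad, forces in N, time in s.
With the tool pointing down it reaches from about 275 to 850 mm from the base axis. Payload 5.2 kg.
Tool frame: the origin (TCP) lies midway between the tips of the shut fingers; the grasp point (between the pads) lies 19 mm behind it; z points along the fingers, y is the line along which they close (so a half turn about z gives the same grasp; the last joint's range is limited). The gripper opens to 85 mm and grips with 20 to 120 N. Pads are 22 mm wide; open, the fingers measure 114 mm over their backs; the gripper's body (76 mm by 85 mm) begins 54 mm behind the grasp point. The pads swing forward as they close: fully open they stand 13 mm farther back than shut.
Start: joints at [0.913, 0.259, 1.535, -0, 1.348, -0.203], TCP at [241.585, 494.107, 231.31] pointing down, gripper open.
Joint ranges: [-3.14, 3.14], [-0.91, 2.08], [0.19, 2.58], [-1.22, 4.36], [0.22, 2.71], [-3.12, 3.12]. Speed limits (rad/s): [2.57, 2.57, 3.14, 3.14, 3.14, 3.14].

INTERFACE

Orientations are given as a unit quaternion [x, y, z, w].
In Python, from workcell import r, eyes gives the robot as it stands.
- The arm moves only by the tool apply_moves, never from a script. Its argument "steps" is a list of rows, each a list of 3 entries, a list of its own where there are three numbers: the turn, a rotation vector about the tool's x, y, z in rad, then the shift along the tool's x, y, z in m, then the closure, from 0 (fully open) to 1 (shut). In form: [[[wx, wy, wz], [x, y, z], grip], ...]. A call has exactly 8 rows; each row is the pose to reach, as a shift and turn from the pose commanded when the call began, along the tool's axes at that moment; what a row does not reach only later rows make up. A row lasts 1/10 s, in which the tool goes at most 50 mm and 8.59 degrees, less where a joint would pass 70% of its speed; a pose out of reach is approached as far as the arm can. A call with a gripper value outside its range is refused whole. The fingers move at their own pace and stop on an object; "squeeze" is the grip in N (left out, the last holds). Time passes only in rows, so rows that repeat a pose let the fingers close, or fill a call up. It gives the time, the measured TCP pose, the force, the opening and the grip force at its end, in the units of the state.
- r.sense(): the state, without advancing time (a new reading comes with each control period).
- eyes.read_camera(name): name is "scene" or "top"; returns the picture (400x640x3 uint8, red, green, blue); there is no depth.
- eyes.camera_params(name): a dict with "camera_matrix" (3x3 intrinsics, pixels), "origin" and "orientation" of the camera in the world. Camera axes: x right, y down, z forward; pixel columns grow to the right and rows downward; lengths in mm; the calibration is good to about 2 mm. A picture is of the moment at which its call begins. camera_params takes no time and is no camera call.
- r.close_job(): hands the job in; it is judged then, once.
The state is a dict: "clock": time; "joint_pos": joint angles; "qvel": joint speeds; "joint_efforts": joint torques, N m; "eef_pos": TCP position; "ee_rot": TCP orientation; "wrist_force": force on the tool from outside, world axes, zero at the start; "wrist_torque": the same for the moment, N m; "gripper_width": finger opening in mm; "finger_force": force on a finger pad.
Only numpy, scipy, OpenCV 4.12 (cv2) and the standard library are available. Lean on these libraries where they do the work, as an engineer would, in place of code of your own. Each camera call takes 0.05 s, during which the arm holds its last target. There are 200 camera calls.

TASK

The egg hand-out is over: gather all the yellow queue tags in the white tray. Pull the organiser's red-knobbed retaining bar out to its stop, lift each bin straight up out of the frame before tipping it, tip its tags into the tray without picking them out of the bin by hand, and put any tags lying on the desk in the tray too. Finish with both bins fully down in the frame the way they were facing, the bar pushed fully home over them, and the egg carton, gel bottle and mug left alone.

Things in the scene. Friction and masses are not known exactly. Their poses are not given: they have to be found in the camera images.
- frame: Fixed light-wood organiser frame. Origin: on the desk under the middle of its 2 pockets; +x to its rear (roughly away from the robot), +y left, z up. Rear face x = +78, front x = -132, sides y = +-93 mm. Walls 6 mm thick, tops 44 mm above the desk; solid front ledge (x -132 to -78) 57 mm high. Each pocket: open box 144 (x) x 84 (y) mm, floor 4 mm above the desk.
- pocket_left (a point): Centre of the floor of the left pocket (y = +45 mm, 4 mm above the desk). Axes as the frame's.
- pocket_right (a point): Centre of the floor of the right pocket (y = -45 mm, 4 mm above the desk). Axes as the frame's.
- bar (a joint): Sprung retaining bar: aluminium plate 87 (x) x 164 x 6 mm sliding on the ledge, underside 57 mm above the desk. 0 = home: it reaches 25 mm over both bins' front rims (to frame x = -45 mm) and locks them down. Grows as it is pulled to frame -x, to the stop at 0.045 m: bins clear. Light inward spring, but friction keeps it where it is left; 3 to 6 N to pull, 1 to 4 N to push home.
- bar_grip (a point): Grip point in the bar's upright red knob; moves with the bar. The knob is 14 (frame x) x 50 (frame y) mm and 40 mm tall, from 63 to 103 mm above the desk; this point is on its middle line, 85 mm above the desk.
- tray: Loose white collecting tray, 200 (x) x 170 (y) x 35 mm high, walls and floor 5 mm, open on top. Origin: centre of its underside. 0.6 kg.
- egg_carton: Bystander: white egg carton with an orange label, 108 x 256 x 68 mm, origin under its centre. Leave alone.
- gel_bottle: Bystander: clear bottle, 60 mm across, 160 mm high, origin under its centre. Leave alone.
- mug: Bystander: white mug, 80 mm across, 90 mm high, handle at its +y, origin under its centre. Leave alone.
- bin_green: Loose green bin, 140 (x) x 80 (y) mm, rim at z = 50, walls and floor 3 mm, about 0.2 kg; 2 mm clearance all round in its pocket. Origin: centre of underside; axes as the frame's when seated. Inside, a 34 degree ramp rises from x = 0 to the rim at x = -70: it pours over that -x end (friction about 0.6: tip 80 to 90 degrees). Grip fin on the rear rim: x 58 to 70, y +-25, z 50 to 92 mm. 1 to 3 tags in it.
- tag_green1: Yellow plastic queue tag (a chunky fob), 18 (x) x 60 (y) x 14 (z) mm, 20 g, origin at the centre of one flat face (its underside at the start). Starts lying flat in the green bin, may be absent.
- tag_green2: Yellow plastic queue tag (a chunky fob), 18 (x) x 60 (y) x 14 (z) mm, 20 g, origin at the centre of one flat face (its underside at the start). Starts lying flat in the green bin, may be absent.
- tag_green3: Yellow plastic queue tag (a chunky fob), 18 (x) x 60 (y) x 14 (z) mm, 20 g, origin at the centre of one flat face (its underside at the start). Starts lying flat in the green bin, may be absent.
- bin_blue: Loose blue bin, 140 (x) x 80 (y) mm, rim at z = 50, walls and floor 3 mm, about 0.2 kg; 2 mm clearance all round in its pocket. Origin: centre of underside; axes as the frame's when seated. Inside, a 34 degree ramp rises from x = 0 to the rim at x = -70: it pours over that -x end (friction about 0.6: tip 80 to 90 degrees). Grip fin on the rear rim: x 58 to 70, y +-25, z 50 to 92 mm. 1 to 3 tags in it.
- tag_blue1: Yellow plastic queue tag (a chunky fob), 18 (x) x 60 (y) x 14 (z) mm, 20 g, origin at the centre of one flat face (its underside at the start). Starts lying flat in the blue bin, may be absent.
- tag_blue2: Yellow plastic queue tag (a chunky fob), 18 (x) x 60 (y) x 14 (z) mm, 20 g, origin at the centre of one flat face (its underside at the start). Starts lying flat in the blue bin, may be absent.
- tag_blue3: Yellow plastic queue tag (a chunky fob), 18 (x) x 60 (y) x 14 (z) mm, 20 g, origin at the centre of one flat face (its underside at the start). Starts lying flat in the blue bin, may be absent.
- tag_desk1: Yellow plastic queue tag (a chunky fob), 18 (x) x 60 (y) x 14 (z) mm, 20 g, origin at the centre of one flat face (its underside at the start). Starts lying flat on the desk; may be absent.
- tag_desk2: Yellow plastic queue tag (a chunky fob), 18 (x) x 60 (y) x 14 (z) mm, 20 g, origin at the centre of one flat face (its underside at the start). Starts lying flat on the desk; may be absent.
There are look-alikes about, which are no part of the job. Leave any pink or turquoise look-alike of the tag_green3 alone.

How it is judged (in metres and radians):
On the way:
1. the retaining bar is pulled out to its stop (past 42 of 45 mm) (value of joint bar above 0.042 m), for 0.2 s.
At the end, for the whole second after the job is handed in: Every tag present is at rest inside the tray (origin at most 50 mm above its underside), the tray level; both bins upright in the pockets (either one), within 6 mm sideways and 4 mm of the floor, aligned with the frame; bar home within 4 mm (x of tag_green1 in the frame of tray between -0.1 and 0.1 m and y of tag_green1 in the frame of tray between -0.085 and 0.085 m and z of tag_green1 in the frame of tray between -0.002 and 0.05 m and linear speed of each of tag_green1, tag_green2, tag_green3, tag_blue1, tag_blue2, tag_blue3, tag_desk1, tag_desk2 below 0.03 m/s and x of tag_green2 in the frame of tray between -0.1 and 0.1 m and y of tag_green2 in the frame of tray between -0.085 and 0.085 m and z of tag_green2 in the frame of tray between -0.002 and 0.05 m and x of tag_green3 in the frame of tray between -0.1 and 0.1 m and y of tag_green3 in the frame of tray between -0.085 and 0.085 m and z of tag_green3 in the frame of tray between -0.002 and 0.05 m and x of tag_blue1 in the frame of tray between -0.1 and 0.1 m and y of tag_blue1 in the frame of tray between -0.085 and 0.085 m and z of tag_blue1 in the frame of tray between -0.002 and 0.05 m and x of tag_blue2 in the frame of tray between -0.1 and 0.1 m and y of tag_blue2 in the frame of tray between -0.085 and 0.085 m and z of tag_blue2 in the frame of tray between -0.002 and 0.05 m and x of tag_blue3 in the frame of tray between -0.1 and 0.1 m and y of tag_blue3 in the frame of tray between -0.085 and 0.085 m and z of tag_blue3 in the frame of tray between -0.002 and 0.05 m and x of tag_desk1 in the frame of tray between -0.1 and 0.1 m and y of tag_desk1 in the frame of tray between -0.085 and 0.085 m and z of tag_desk1 in the frame of tray between -0.002 and 0.05 m and x of tag_desk2 in the frame of tray between -0.1 and 0.1 m and y of tag_desk2 in the frame of tray between -0.085 and 0.085 m and z of tag_desk2 in the frame of tray between -0.002 and 0.05 m and ((horizontal distance between bin_green and pocket_left below 0.006 m and z of bin_green in the frame of pocket_left between -0.003 and 0.004 m) or (horizontal distance between bin_green and pocket_right below 0.006 m and z of bin_green in the frame of pocket_right between -0.003 and 0.004 m)) and angle between each of bin_green, bin_blue's own z axis and vertical below 0.06 rad and angle between the x axis of each of bin_green, bin_blue and the x axis of frame, either way round below 0.1 rad and linear speed of each of bin_green, bin_blue below 0.02 m/s and ((horizontal distance between bin_blue and pocket_left below 0.006 m and z of bin_blue in the frame of pocket_left between -0.003 and 0.004 m) or (horizontal distance between bin_blue and pocket_right below 0.006 m and z of bin_blue in the frame of pocket_right between -0.003 and 0.004 m)) and value of joint bar below 0.004 m and angle between tray's own z axis and vertical below 0.1 rad); the robot touches nothing.
It fails at once if a bin is tilted while it is still down inside the frame ((angle between bin_green's own z axis and vertical above 0.35 rad and x of bin_green in the frame of frame between -0.08 and 0.08 m and y of bin_green in the frame of frame between -0.095 and 0.095 m and z of bin_green in the frame of frame below 0.04 m) or (angle between bin_blue's own z axis and vertical above 0.35 rad and x of bin_blue in the frame of frame between -0.08 and 0.08 m and y of bin_blue in the frame of frame between -0.095 and 0.095 m and z of bin_blue in the frame of frame below 0.04 m)).
It fails at once if a tag is fingered inside its bin instead of being tipped out ((contact force between the fingers and tag_green1 above 1 N and x of tag_green1 in the frame of bin_green between -0.06 and 0.06 m and y of tag_green1 in the frame of bin_green between -0.035 and 0.035 m and z of tag_green1 in the frame of bin_green between 0 and 0.04 m) or (contact force between the fingers and tag_green2 above 1 N and x of tag_green2 in the frame of bin_green between -0.06 and 0.06 m and y of tag_green2 in the frame of bin_green between -0.035 and 0.035 m and z of tag_green2 in the frame of bin_green between 0 and 0.04 m) or (contact force between the fingers and tag_green3 above 1 N and x of tag_green3 in the frame of bin_green between -0.06 and 0.06 m and y of tag_green3 in the frame of bin_green between -0.035 and 0.035 m and z of tag_green3 in the frame of bin_green between 0 and 0.04 m) or (contact force between the fingers and tag_blue1 above 1 N and x of tag_blue1 in the frame of bin_blue between -0.06 and 0.06 m and y of tag_blue1 in the frame of bin_blue between -0.035 and 0.035 m and z of tag_blue1 in the frame of bin_blue between 0 and 0.04 m) or (contact force between the fingers and tag_blue2 above 1 N and x of tag_blue2 in the frame of bin_blue between -0.06 and 0.06 m and y of tag_blue2 in the frame of bin_blue between -0.035 and 0.035 m and z of tag_blue2 in the frame of bin_blue between 0 and 0.04 m) or (contact force between the fingers and tag_blue3 above 1 N and x of tag_blue3 in the frame of bin_blue between -0.06 and 0.06 m and y of tag_blue3 in the frame of bin_blue between -0.035 and 0.035 m and z of tag_blue3 in the frame of bin_blue between 0 and 0.04 m)).
It fails at once if the egg carton, gel bottle or mug is disturbed (moved over 30 mm) (distance of any of egg_carton, gel_bottle, mug from where it was at the start of the episode above 0.03 m).
Of tag_green1, tag_green2, tag_green3 only 1 to 3 are there at a start; the rules pass over those that are not, and their reading is None.
Of tag_blue1, tag_blue2, tag_blue3 only 1 to 3 are there at a start; the rules pass over those that are not, and their reading is None.
Of tag_desk1, tag_desk2 only 1 to 2 are there at a start; the rules pass over those that are not, and their reading is None.
At some moment in a run one of tag_desk1, tag_desk2 may be knocked a few centimetres aside while the robot is not near it.
It also fails if it takes over 208 s, if anything falls off the work surface, if the arm or the gripper's body presses on something with over 40 N, if the wrist force passes 120 N, or if a joint passes its speed limit or range.

## Working session

There is one attempt and no reset: what is moved stays moved. The work goes in short steps, Python scripts to look and compute and a tool call to move; the robot and the scene stay as the last step left them, time stands still between calls to the robot, and variables do not carry over. Pictures are saved under pics/ and viewed, at most 14 in all, crops included, and the job is handed in when it is done.

Besides the shell and the picture viewer there is one more tool, called after ">>>" as a command line: name --argument value ..., lists and objects as JSON in quotes. apply_moves: Moves the arm, as the interface text tells. Its arguments: {"type":"object","properties":{"steps":{"type":"array","items":{"type":"array"}},"squeeze":{"type":"number"}},"required":["steps"]}

```bash
ls; mkdir -p pics
cat > h.py <<'E'
import numpy as np, cv2
from scipy.spatial.transform import Rotation as R
from workcell import r, eyes
def snap(n,f,crop=None,scale=1):
    im=eyes.read_camera(n); np.save(f'pics/{f}.npy',im)
    o=im if crop is None else im[crop[1]:crop[3],crop[0]:crop[2]]
    if scale!=1:o=cv2.resize(o,None,fx=scale,fy=scale,interpolation=cv2.INTER_CUBIC)
    cv2.imwrite(f'pics/{f}.png',cv2.cvtColor(o,cv2.COLOR_RGB2BGR)); return im
def cam(n):
    p=eyes.camera_params(n); q=np.array(p['orientation'],float)
    Rm=R.from_quat(q).as_matrix() if q.size==4 else q.reshape(3,3)
    return np.array(p['camera_matrix'],float).reshape(3,3),np.array(p['origin'],float),Rm
def toplane(n,px,z):
    K,o,Rm=cam(n); px=np.atleast_2d(np.array(px,float))
    d=(Rm@np.linalg.inv(K)@np.c_[px,np.ones(len(px))].T).T
    return o+d*((z-o[2])/d[:,2])[:,None]
def proj(n,P):
    K,o,Rm=cam(n); c=(np.atleast_2d(P)-o)@Rm; u=c@K.T; return u[:,:2]/u[:,2:]
def tri(pa,pb):
    A=[];b=[]
    for n,px in (('scene',pa),('top',pb)):
        K,o,Rm=cam(n); d=Rm@np.linalg.inv(K)@np.array([*px,1.]); d/=np.linalg.norm(d)
        M=np.eye(3)-np.outer(d,d); A.append(M); b.append(M@o)
    return np.linalg.lstsq(np.vstack(A),np.hstack(b),rcond=None)[0]
E
python3 - <<'E'
from h import *
for n in('scene','top'):
    snap(n,n+'0'); print(n,eyes.camera_params(n))
print(r.sense())
E
```

```text
pics
scene {'camera_matrix': array([[513.67362688,   0.        , 314.31745531],
       [  0.        , 513.67362688, 196.37531363],
       [  0.        ,   0.        ,   1.        ]]), 'origin': array([1299.22924976,  288.82208819, 1170.38694006]), 'orientation': array([ 0.51578625,  0.804427  , -0.24705227, -0.16070755])}
top {'camera_matrix': array([[473.3293698 ,   0.        , 317.14470058],
       [  0.        , 473.3293698 , 203.0292071 ],
       [  0.        ,   0.        ,   1.        ]]), 'origin': array([ 519.63003888,   -4.40691038, 1337.11552085]), 'orientation': array([-0.69887082,  0.71416068, -0.02579746,  0.02980913])}
{'clock': 0.1, 'joint_pos': array([ 9.13183112e-01,  2.59303756e-01,  1.53597789e+00, -2.29195631e-05,
        1.34801372e+00, -2.02809709e-01]), 'qvel': array([-0.00068673, -0.00029903, -0.0034751 , -0.00178671, -0.0014862 ,
        0.00168149]), 'joint_efforts': array([ 2.67950825e-03, -4.46971250e+01, -2.91247505e+01,  2.18935560e-05,
        6.26312874e-03, -6.38918482e-05]), 'eef_pos': array([241.29777267, 493.70650931, 230.53802574]), 'ee_rot': array([ 2.25444373e-01,  9.74255670e-01, -7.78439600e-04, -3.44913283e-04]), 'wrist_force': array([-0.44281386, -0.53868078, -0.44306712]), 'wrist_torque': array([ 0.01176808, -0.02378649, -0.07247737]), 'finger_force': 0.0, 'gripper_width': 85.33583348687003}
```

View pics/scene0.png

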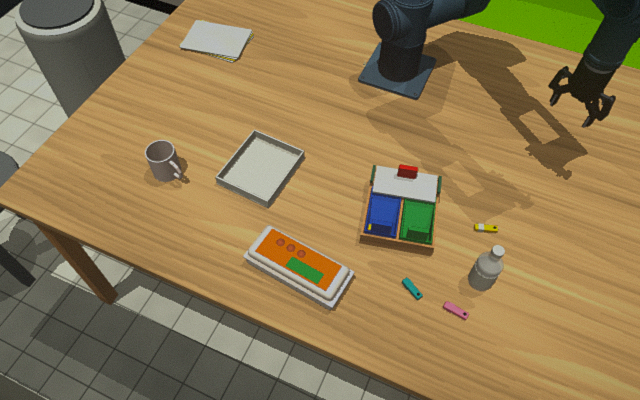

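View pics/top0.png

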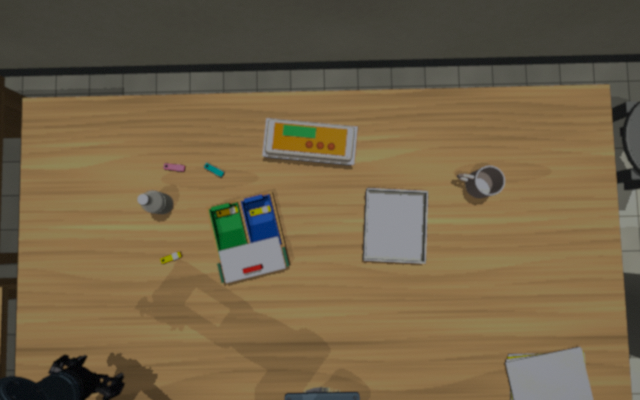

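Two views show the following:
- **Yellow desk tag:** scene (486,228), top (172,258).
- **Look-alikes:** pink at scene (456,310) / top (175,167), turquoise at scene (412,289) / top (214,170). There is also a yellowish edge on the paper stack at top (520,356).
- **Frame:** around top (250,240), with green on the left, blue on the right and the red knob at top (253,268).
- **Tray:** top (395,226).

I choose the yellow one and check it in a close crop.

Run:
```python
from h import *
t=np.load('pics/top0.npy'); s=np.load('pics/scene0.npy')
a=cv2.resize(t[180:300,130:300],None,fx=4,fy=4,interpolation=cv2.INTER_CUBIC)
b=cv2.resize(t[340:400,500:600],None,fx=1.2,fy=2,interpolation=cv2.INTER_CUBIC)
o=np.zeros((600,800,3),np.uint8); o[:480,:680]=a; o[480:600,:120]=b
c=cv2.resize(s[15:65,170:270],None,fx=2.4,fy=2.4); o[480:600,140:380]=c
cv2.imwrite('pics/crop1.png',o[...,::-1])
def masks(n,im):
    h=cv2.cvtColor(im,cv2.COLOR_RGB2HSV)
    for nm,lo,hi in(('yellow',(22,140,120),(34,255,255)),('red',(0,190,100),(5,255,255))):
        m=cv2.inRange(h,lo,hi); k,l,st,ce=cv2.connectedComponentsWithStats(m)
        for i in range(1,k):
            if st[i,4]>12:
                ys,xs=np.where(l==i); rr=cv2.minAreaRect(np.c_[xs,ys].astype(np.float32)); print(n,nm,st[i],ce[i].round(1),rr)
masks('top',t);masks('scene',s)
# tray outline
h=cv2.cvtColor(t,cv2.COLOR_RGB2HSV)
m=cv2.inRange(h,(0,0,140),(179,50,255))[175:275,345:445]
k,l,st,ce=cv2.connectedComponentsWithStats(m); i=1+np.argmax(st[1:,4]); ys,xs=np.where(l==i)
print('tray',cv2.minAreaRect(np.c_[xs+345,ys+175].astype(np.float32)))
```

```text
top yellow [251 208  11   7  46] [256.8 211.1] ((255.94117736816406, 211.2647247314453), (4.850712299346924, 10.914102554321289), 75.96376037597656)
top yellow [177 251   4   6  16] [178.6 253.5] ((178.54998779296875, 253.64999389648438), (5.375871658325195, 2.5298221111297607), 71.56504821777344)
top yellow [160 254  13  10  79] [166.2 258.7] ((165.65000915527344, 258.95001220703125), (7.273237705230713, 12.649109840393066), 71.56504821777344)
top red [244 266  18   6  56] [252.1 268.5] ((252.3823699951172, 268.5294189453125), (3.1529629230499268, 17.46256446838379), 75.96376037597656)
scene yellow [214  55  21   6  27] [224.9  57.7] ((223.99154663085938, 57.5365104675293), (20.61212158203125, 1.3491570949554443), 12.994616508483887)
scene yellow [475 223   4   7  21] [476.3 226.2] ((476.5, 226.0), (6.0, 3.0), 90.0)
scene yellow [368 224   3   6  15] [369.2 226.8] ((369.0, 226.5), (5.0, 2.0), 90.0)
scene yellow [484 224  14   7  80] [490.  227.3] ((490.5, 227.0), (6.0, 13.0), 90.0)
scene red [399 165  19   6  77] [408.1 167.5] ((408.0699768066406, 167.50999450683594), (18.384777069091797, 4.101219654083252), 8.130102157592773)
tray ((393.7306823730469, 226.38653564453125), (55.131134033203125, 64.1198959350586), 2.862405300140381)
```

View pics/crop1.png

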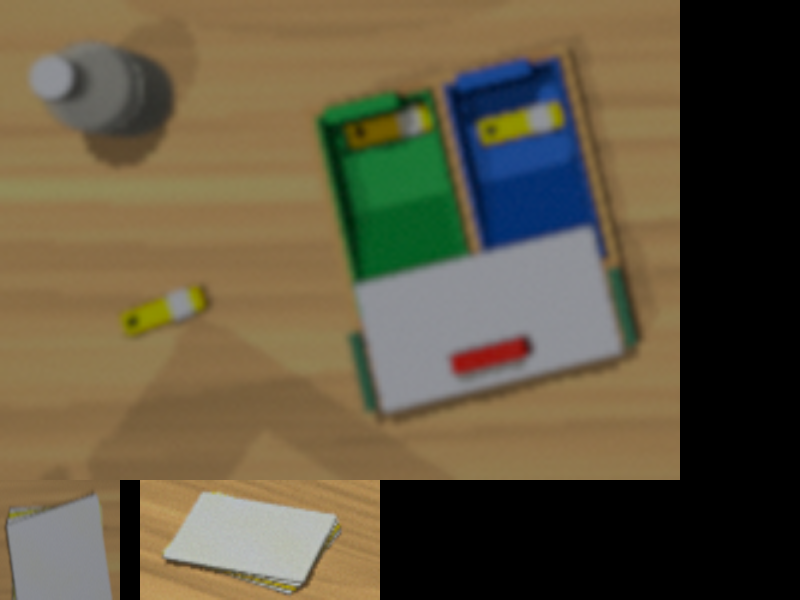

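```bash
cat >> h.py <<'E'
def fr(F,P):  # frame pose (x,y,yaw) -> world
    P=np.atleast_2d(np.array(P,float)); c,s=np.cos(F[2]),np.sin(F[2])
    return np.c_[F[0]+c*P[:,0]-s*P[:,1],F[1]+s*P[:,0]+c*P[:,1],P[:,2]]
E
python3 - <<'E'
from h import *
from scipy.optimize import least_squares
C=lambda x,y:(130+(x+.5)/4-.5,180+(y+.5)/4-.5)
obs=[((-45,82,63),C(355,284)),((-45,-82,63),C(596,227)),((-132,-82,63),C(622,352)),((-132,82,63),C(381,415)),((-112,0,103),(252.3,268.4))]
P=np.array([o[0] for o in obs],float);U=np.array([o[1] for o in obs])
f=lambda v:(proj('top',fr(v,P))-U)[:4].ravel()
s0=least_squares(f,[480,200,0.2]);F=s0.x;print('F',F,f(F).round(2))
kt=(252.3,268.4);ks=(408.1,167.5);print('knob top tri',tri(ks,kt))
print('knob frame xy', (R.from_euler('z',-F[2]).as_matrix()@(tri(ks,kt)-[F[0],F[1],0])))
print('desk tag tri',tri((486,227.3),C(164,310)))
e=toplane('top',[C(130,322),C(198,296)],12);print('tag ends',e,np.degrees(np.arctan2(*(e[0]-e[1])[[1,0]])))
print('tray c',toplane('top',[(395,226.2)],35),'tri',tri((260.5,167.5),(395,226.2)))
np.save('F.npy',F)
o=[]
for n in('top','scene'):
    im=np.load(f'pics/{n}0.npy'); x0,y0=((130,180) if n=='top' else (350,140))
    im=cv2.resize(im[y0:y0+120,x0:x0+100],None,fx=4,fy=4,interpolation=cv2.INTER_CUBIC)
    def poly(pp,col):
        u=((proj(n,fr(F,pp))-[x0,y0]+.5)*4-.5); cv2.polylines(im,[np.int32(u*8)],True,col,1,cv2.LINE_AA,3)
    if n=='top':
        x0=200; im=cv2.resize(np.load('pics/top0.npy')[y0:y0+120,x0:x0+100],None,fx=4,fy=4,interpolation=cv2.INTER_CUBIC)
    poly([(78,93,44),(78,-93,44),(-78,-93,44),(-78,93,44)],(255,0,255))
    poly([(-45,82,63),(-45,-82,63),(-132,-82,63),(-132,82,63)],(0,0,0))
    for b in(45,-45):
        poly([(58,b+25,96),(70,b+25,96),(70,b-25,96),(58,b-25,96)],(255,255,255))
    poly([(-119+7,25,103),(-105,25,103),(-105,-25,103),(-119,-25,103)],(0,255,255))
    o.append(im)
cv2.imwrite('pics/fit.png',np.hstack(o)[...,::-1])
E
```

```text
F [5.58913067e+02 1.98915925e+02 2.15242377e-01] [-0.01  0.17 -0.76  0.05  0.16  0.52  0.61 -0.73]
knob top tri [450.66387012 173.73028526 103.29952482]
knob frame xy [-111.13056443   -1.48415222  103.29952482]
desk tag tri [481.72773832 413.62241031  13.92797833]
tag ends [[473.99153832 437.47805697  12.        ]
 [491.01443818 390.03365954  12.        ]] 109.73782605648353
tray c [[ 553.8505695  -210.49311474   35.        ]] tri [ 554.61206133 -214.29463416   14.38986652]
```

View pics/fit.png

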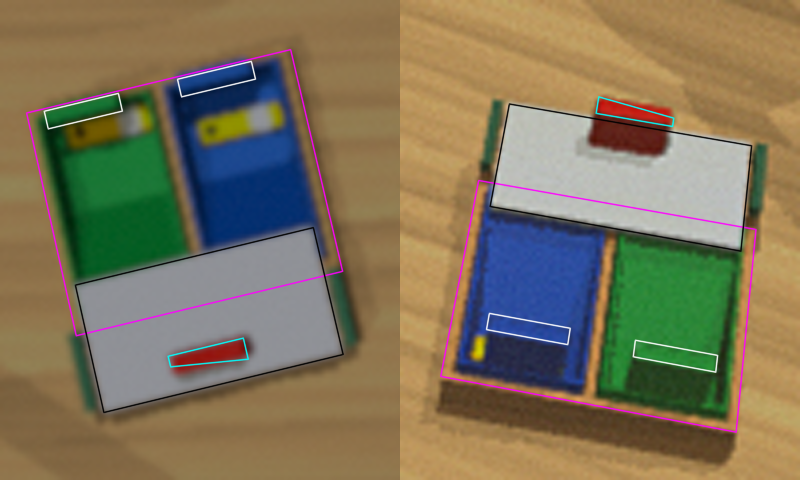

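The overlay shows the frame model matching in both views to about 2 mm. The knob top is at (450.7, 173.7, 103), which agrees with the text. The only yellow desk tag is at (482, 414), and the yellow on the papers is just a stripe. Next I go above the knob.

```bash
cat >> h.py <<'E'
F=np.load('F.npy')+[0.3,-1.2,0] if __import__('os').path.exists('F.npy') else None
def go(p,yaw,tilt=0):
    """print turn/shift (tool axes) to TCP p, tool y at heading yaw (rad), tipped by tilt about tool x"""
    s=r.sense(); R0=R.from_quat(s['ee_rot']); D=np.array([[-np.sin(yaw),np.cos(yaw),0],[np.cos(yaw),np.sin(yaw),0],[0,0,-1]]).T
    Rt=R.from_matrix(D)*R.from_rotvec([-tilt,0,0])
    print('turn',(R0.inv()*Rt).as_rotvec().round(3).tolist(),'shift',(R0.inv().apply(np.array(p)-s['eef_pos'])/1000).round(4).tolist(),'target',np.round(p,1).tolist())
def st():
    s=r.sense(); print('t',round(s['clock'],2),'p',s['eef_pos'].round(1),'q',s['ee_rot'].round(3),'F',s['wrist_force'].round(1),'w',round(s['gripper_width'],1),'ff',round(s['finger_force'],1),'j',s['joint_pos'].round(2))
E
python3 - <<'E'
from h import *
go([450.7,173.9,150],F[2])
E
```

```text
turn [-0.002, 0.0, 0.901] shift [-0.3286, -0.1952, 0.0808] target [450.7, 173.9, 150.0]
```

>>> apply_moves --steps '[[[0,0,0.901],[-0.3286,-0.1952,0.0808],0.4],[[0,0,0.901],[-0.3286,-0.1952,0.0808],0.4],[[0,0,0.901],[-0.3286,-0.1952,0.0808],0.4],[[0,0,0.901],[-0.3286,-0.1952,0.0808],0.4],[[0,0,0.901],[-0.3286,-0.1952,0.0808],0.4],[[0,0,0.901],[-0.3286,-0.1952,0.0808],0.4],[[0,0,0.901],[-0.3286,-0.1952,0.0808],0.4],[[0,0,0.901],[-0.3286,-0.1952,0.0808],0.4]]' --squeeze 50

```text
clock: 0.9
eef_pos: [451.8, 172.0, 149.8]
ee_rot: [0.628, 0.778, -0.0, -0.0]
wrist_force: [0.6, 0.2, 0.2]
gripper_width: 51.1
finger_force: 0.0
```

>>> apply_moves --steps '[[[0,0,0],[0,0,0],0.4],[[0,0,0],[0,0,0],0.4],[[0,0,0],[0,0,0],0.4],[[0,0,0],[0,0,0],0.4],[[0,0,0],[0,0,0],0.4],[[0,0,0],[0,0,0],0.4],[[0,0,0],[0,0,0],0.4],[[0,0,0],[0,0,0],0.4]]'

```text
clock: 1.7
eef_pos: [451.0, 174.7, 150.6]
ee_rot: [0.627, 0.779, 0.0, 0.0]
wrist_force: [0.2, 0.1, 0.1]
gripper_width: 50.6
finger_force: 0.0
```

Run:
```python
from h import *
st(); go([450.7,173.9,71],F[2]); snap('scene','knob',(330,80,490,230),4)
```

```text
t 1.7 p [451.  174.7 150.6] q [0.627 0.779 0.    0.   ] F [0.2 0.1 0.1] w 50.6 ff 0.0 j [ 0.14  0.21  1.81 -0.    1.12 -0.08]
turn [0.0, 0.0, 0.0] shift [-0.0007, -0.0004, 0.0796] target [450.7, 173.9, 71.0]
```

View pics/knob.png

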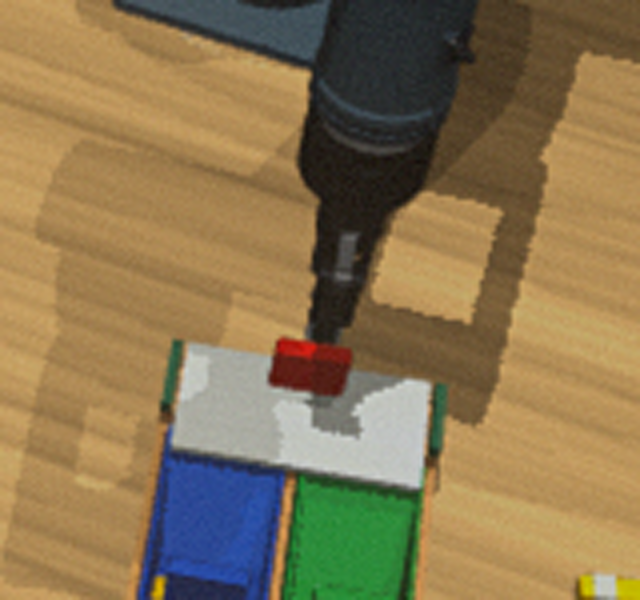

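The crop shows the gripper in line above the red knob at crop (312,365). Descend, grip and pull.

>>> apply_moves --steps '[[[0,0,0],[0,0,0.03],0.4],[[0,0,0],[0,0,0.06],0.4],[[0,0,0],[0,0,0.079],0.4],[[0,0,0],[0,0,0.079],0.4],[[0,0,0],[0,0,0.079],1],[[0,0,0],[0,0,0.079],1],[[0,0,0],[0,0,0.079],1],[[0,0,0],[0,0,0.079],1]]'

```text
clock: 2.55
eef_pos: [450.8, 174.3, 72.8]
ee_rot: [0.627, 0.779, -0.0, 0.0]
wrist_force: [-4.3, -1.1, 4.7]
gripper_width: 13.6
finger_force: 49.0
```

>>> apply_moves --steps '[[[0,0,0],[0,0,0],1],[[0,0,0],[0,0,0],1],[[0,0,0],[0,-0.01,0],1],[[0,0,0],[0,-0.02,0],1],[[0,0,0],[0,-0.03,0],1],[[0,0,0],[0,-0.04,0],1],[[0,0,0],[0,-0.046,0],1],[[0,0,0],[0,-0.048,0],1]]'

```text
clock: 3.35
eef_pos: [406.9, 164.3, 72.9]
ee_rot: [0.627, 0.779, 0.003, 0.003]
wrist_force: [13.5, 2.2, -6.8]
gripper_width: 13.1
finger_force: 49.8
```

>>> apply_moves --steps '[[[0,0,0],[0,0,0],1],[[0,0,0],[0,0,0],1],[[0,0,0],[0,0,0],1],[[0,0,0],[0,0,0],1],[[0,0,0],[0,0,0],1],[[0,0,0],[0,0,0],1],[[0,0,0],[0,0,0],1],[[0,0,0],[0,0,0],1]]'

```text
clock: 4.15
eef_pos: [406.9, 164.3, 72.8]
ee_rot: [0.627, 0.779, 0.002, 0.002]
wrist_force: [8.9, 1.4, 0.8]
gripper_width: 13.2
finger_force: 50.8
```

Run:
```python
from h import *
st()
```

```text
t 4.15 p [406.9 164.3  72.8] q [0.627 0.779 0.002 0.002] F [8.9 1.4 0.8] w 13.2 ff 50.8 j [ 0.13  0.24  2.01 -0.    0.89 -0.09]
```

The bar is at its stop: it travelled 45 mm and shows 9 N. Release, rise, and go above the blue fin.

>>> apply_moves --steps '[[[0,0,0],[0,0.001,0],0.4],[[0,0,0],[0,0.001,0],0.4],[[0,0,0],[0,0.001,0],0.4],[[0,0,0],[0,0.001,0],0.4],[[0,0,0],[0,0.001,-0.04],0.4],[[0,0,0],[0,0.001,-0.08],0.4],[[0,0,0],[0,0.001,-0.09],0.4],[[0,0,0],[0,0.001,-0.09],0.4]]'

```text
clock: 4.95
eef_pos: [406.1, 164.5, 163.0]
ee_rot: [0.627, 0.779, 0.001, 0.001]
wrist_force: [-0.2, 0.3, -0.5]
gripper_width: 51.1
finger_force: 0.0
```

Run:
```python
from h import *
st(); go([*fr(F,[64,-45,0])[0,:2],160],F[2]+.003); snap('top','bar')
im=np.load('pics/bar.npy'); h=cv2.cvtColor(im,cv2.COLOR_RGB2HSV)
def em(n,col):  # fin edge search support
    pass
for f,b in(('green',45),('blue',-45)): print(f,proj('top',fr(F,[(64,b,96)])))
cv2.imwrite('pics/bar.png',cv2.resize(im[170:290,195:335],None,fx=5,fy=5,interpolation=cv2.INTER_CUBIC)[...,::-1])
```

```text
t 4.95 p [406.1 164.5 163. ] q [0.627 0.779 0.001 0.001] F [-0.2  0.3 -0.5] w 51.1 ff 0.0 j [ 0.13  0.12  1.89 -0.    1.13 -0.09]
turn [0.004, 0.0, -0.003] shift [-0.0452, 0.2206, 0.0039] target [631.3, 167.4, 160.0]
green [[220.79967276 207.1803984 ]]
blue [[254.09623671 199.17533467]]
```

View pics/bar.png

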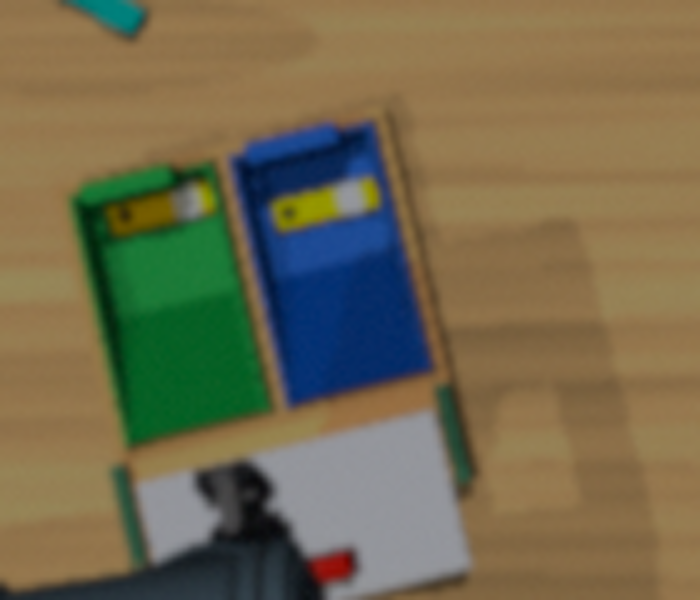

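The crop shows the bar out and both bins clear. The fins are at top px (220.4,207) and (253.4,198.8), where predicted, with one tag visible in each bin. Now grip the blue fin.

>>> apply_moves --steps '[[[0,0,0],[-0.0452,0.2206,0.004],0.4],[[0,0,0],[-0.0452,0.2206,0.004],0.4],[[0,0,0],[-0.0452,0.2206,0.004],0.4],[[0,0,0],[-0.0452,0.2206,0.004],0.4],[[0,0,0],[-0.0452,0.2206,0.004],0.4],[[0,0,0],[-0.0452,0.2206,0.004],0.4],[[0,0,0],[-0.0452,0.2206,0.004],0.4],[[0,0,0],[-0.0452,0.2206,0.004],0.4]]'

```text
clock: 5.8
eef_pos: [628.4, 167.3, 155.9]
ee_rot: [0.627, 0.779, -0.001, -0.001]
wrist_force: [-0.5, -0.8, -0.6]
gripper_width: 51.0
finger_force: 0.0
```

Run:
```python
from h import *
st(); go([*fr(F,[64,-45,0])[0,:2],62],F[2]+.003); s=snap('scene','fin',(320,120,480,270),4)
```

```text
t 5.8 p [628.4 167.3 155.9] q [ 0.627  0.779 -0.001 -0.001] F [-0.5 -0.8 -0.6] w 51.0 ff 0.0 j [ 0.09  0.49  1.38  0.    1.28 -0.13]
turn [-0.004, -0.001, -0.003] shift [-0.0006, 0.0033, 0.0939] target [631.3, 167.4, 62.0]
```

View pics/fin.png

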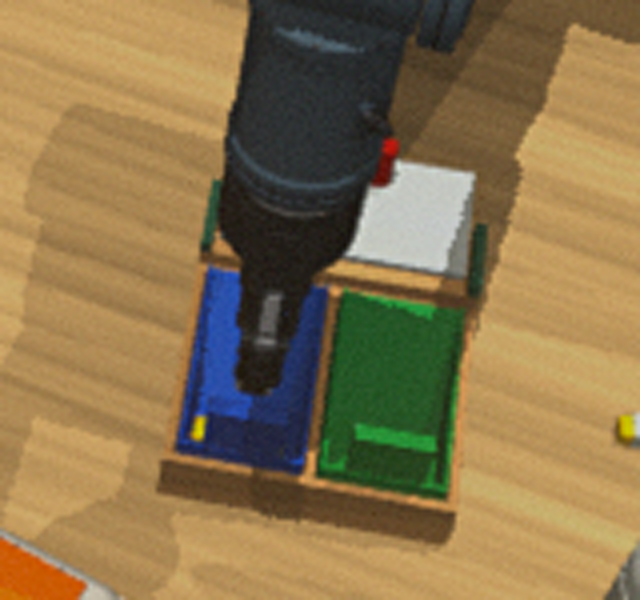

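The gripper hangs in line over the blue fin. Descend, close and lift straight up.

>>> apply_moves --steps '[[[0,0,0],[0,0,0],0.4],[[0,0,0],[0,0,0.03],0.4],[[0,0,0],[0,0,0.06],0.4],[[0,0,0],[0,0,0.08],0.4],[[0,0,0],[0,0,0.096],0.4],[[0,0,0],[0,0,0.096],0.4],[[0,0,0],[0,0,0.096],0.4],[[0,0,0],[0,0,0.096],0.4]]'

```text
clock: 6.65
eef_pos: [631.1, 167.4, 63.2]
ee_rot: [0.627, 0.779, 0.001, 0.001]
wrist_force: [0.7, 0.9, 0.3]
gripper_width: 51.4
finger_force: 0.0
```

Run:
```python
from h import *
st(); go([*fr(F,[64,-45,0])[0,:2],62],F[2]+.003)
```

```text
t 6.65 p [631.1 167.4  63.2] q [0.627 0.779 0.001 0.001] F [0.7 0.9 0.3] w 51.4 ff 0.0 j [ 0.09  0.58  1.47 -0.    1.09 -0.13]
turn [0.003, 0.0, -0.003] shift [-0.0001, 0.0002, 0.0012] target [631.3, 167.4, 62.0]
```

>>> apply_moves --steps '[[[0,0,0],[0,0,0],1],[[0,0,0],[0,0,0],1],[[0,0,0],[0,0,0],1],[[0,0,0],[0,0,0],1],[[0,0,0],[0,0,0],1],[[0,0,0],[0,0,0],1],[[0,0,0],[0,0,0],1],[[0,0,0],[0,0,0],1]]' --squeeze 70

```text
clock: 7.45
eef_pos: [631.1, 167.4, 62.5]
ee_rot: [0.627, 0.779, 0.001, 0.001]
wrist_force: [0.8, 0.4, 5.6]
gripper_width: 11.1
finger_force: 69.1
```

>>> apply_moves --steps '[[[0,0,0],[0,0,-0.008],1],[[0,0,0],[0,0,-0.016],1],[[0,0,0],[0,0,-0.024],1],[[0,0,0],[0,0,-0.032],1],[[0,0,0],[0,0,-0.042],1],[[0,0,0],[0,0,-0.055],1],[[0,0,0],[0,0,-0.07],1],[[0,0,0],[0,0,-0.085],1]]'

```text
clock: 8.25
eef_pos: [629.0, 167.1, 147.5]
ee_rot: [0.627, 0.779, -0.001, -0.001]
wrist_force: [0.1, 0.1, -2.4]
gripper_width: 10.8
finger_force: 68.7
```

>>> apply_moves --steps '[[[0,0,0],[0,0,-0.02],1],[[0,0,0],[0,0,-0.04],1],[[0,0,0],[0,0,-0.06],1],[[0,0,0],[0,0,-0.08],1],[[0,0,0],[0,0,-0.09],1],[[0,0,0],[0,0,-0.09],1],[[0,0,0],[0,0,-0.09],1],[[0,0,0],[0,0,-0.09],1]]'

```text
clock: 9.05
eef_pos: [629.4, 167.2, 235.0]
ee_rot: [0.627, 0.779, -0.001, -0.001]
wrist_force: [0.4, 0.6, -2.3]
gripper_width: 11.4
finger_force: 68.9
```

Run:
```python
from h import *
st(); s=snap('scene','lift',(320,60,520,260),3)
a=np.radians(-10)
go([560,-205,262],a)
```

```text
t 9.05 p [629.4 167.2 235. ] q [ 0.627  0.779 -0.001 -0.001] F [ 0.4  0.6 -2.3] w 11.4 ff 68.9 j [ 0.09  0.44  1.26 -0.    1.44 -0.13]
turn [-0.003, 0.0, 0.389] shift [-0.3488, -0.1473, -0.0267] target [560, -205, 262]
```

View pics/lift.png

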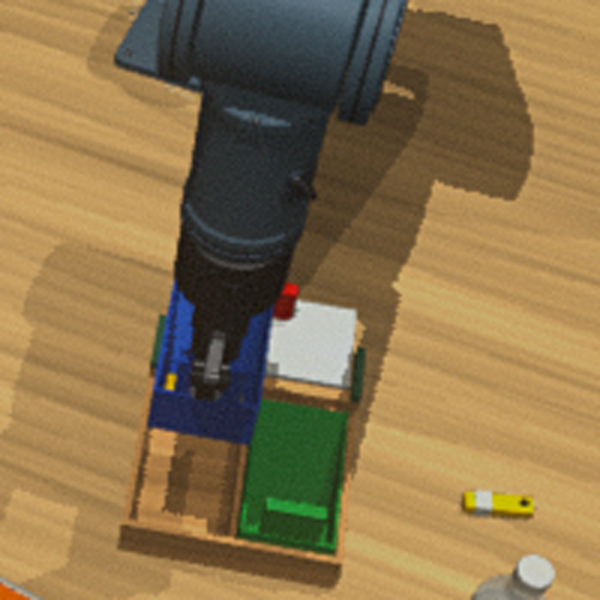

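The blue bin is lifted level and clear of its pocket. The desk tag is unmoved at scene (486,228). Before tipping, I fit a quick kinematic model to choose a tipping direction within the wrist ranges.

```bash
cat > kin.py <<'E'
from h import *
from scipy.optimize import least_squares
D=np.array([[.2593,1.53598,549.5,230.5],[.21,1.81,483.6,150.6],[.24,2.01,438.8,72.8],[.12,1.89,438.1,163],[.58,1.47,652.9,63.2],[.44,1.26,651.2,235]])
T=230.
def wc(v,a,b): return v[0]+v[1]*np.sin(a)+v[2]*np.sin(a+b), v[3]+v[1]*np.cos(a)+v[2]*np.cos(a+b)
V=least_squares(lambda v:np.r_[np.subtract(wc(v,D[:,0],D[:,1]),[D[:,2],D[:,3]])].ravel(),[0,350,350,50]).x
LO=np.array([-3.14,-.91,.19,-1.22,.22,-3.12]);HI=np.array([3.14,2.08,2.58,4.36,2.71,3.12])
def fk(q):
    Rr=R.from_euler('Z',q[0])*R.from_euler('Y',q[1]+q[2])*R.from_euler('Z',q[3])*R.from_euler('Y',q[4])*R.from_euler('Z',q[5]+np.pi/2)
    x,z=wc(V,q[1],q[2]); p=np.array([x*np.cos(q[0]),x*np.sin(q[0]),z+T])
    return p+Rr.apply([0,0,T]),Rr
def ik(p,Rt,q0):
    f=lambda q:np.r_[(fk(q)[0]-p)/100,(fk(q)[1].inv()*Rt).as_rotvec()]
    s=least_squares(f,np.clip(q0,LO+.01,HI-.01),bounds=(LO,HI)); return s.x,np.linalg.norm(s.fun)
def tool(yaw,tilt): 
    return R.from_matrix(np.array([[-np.sin(yaw),np.cos(yaw),0],[np.cos(yaw),np.sin(yaw),0],[0,0,-1]]).T)*R.from_rotvec([-tilt,0,0])
E
python3 - <<'E'
from kin import *
print(V.round(1)); q=r.sense()['joint_pos']; s=r.sense(); print(fk(q)[0].round(1),s['eef_pos'].round(1),np.linalg.norm((fk(q)[1].inv()*R.from_quat(s['ee_rot'])).as_rotvec()).round(4))
for hd in (-90,-60,-30,0,20,40,60,80,100):
    h=np.radians(hd); p0=np.array([554+6*np.cos(h),-211+6*np.sin(h),205.]); qq=q.copy(); E=[]
    for t in np.linspace(0,np.radians(86),12):
        qq,e=ik(p0+[0,0,60*(1-t/1.5)],tool(h,t),qq); E.append(e)
        if t==0: qa=qq
    print(hd,np.max(E).round(3),qa.round(2),qq.round(2),'wrist',(p0-T*np.array([np.cos(h),np.sin(h),0])).round())
E
```

```text
[  -4.2  538.6  417.8 -194.5]
[637.1  56.6 237.5] [629.5 167.2 235. ] 0.0
-90 0.293 [-0.37  0.35  1.33  0.    1.46  1.2 ] [ 0.    0.49  1.69 -1.22  1.53  2.16] wrist [554.  13. 205.]
-60 0.531 [-0.37  0.35  1.33 -0.    1.46  0.68] [-0.06  0.27  1.86 -1.22  0.97  1.84] wrist [442. -17. 205.]
-30 0.559 [-0.37  0.36  1.32 -0.    1.46  0.16] [-0.29  0.13  2.01 -1.22  0.22  1.36] wrist [360. -99. 205.]
0 0.0 [-0.36  0.36  1.32 -0.    1.46 -0.36] [-0.57  0.27  2.22  2.44  0.97 -2.74] wrist [ 330. -211.  205.]
20 0.0 [-0.36  0.35  1.33  0.    1.46 -0.71] [-0.7   0.35  2.1   1.95  1.19 -2.5 ] wrist [ 344. -288.  205.]
40 0.0 [-0.36  0.35  1.33 -0.    1.46 -1.05] [-0.75  0.45  1.92  1.61  1.43 -2.37] wrist [ 382. -355.  205.]
60 0.0 [-0.35  0.35  1.34  0.    1.46 -1.4 ] [-0.74  0.56  1.72  1.38  1.69 -2.3 ] wrist [ 442. -405.  205.]
80 0.0 [-0.35  0.34  1.34  0.    1.46 -1.75] [-0.7   0.67  1.51  1.2   1.95 -2.27] wrist [ 515. -432.  205.]
100 0.0 [-0.36  0.34  1.35  0.    1.45 -2.1 ] [-0.63  0.76  1.32  1.04  2.21 -2.29] wrist [ 593. -432.  205.]
```

```bash
sed -i 's/^V=least.*/LY=111.\nDR=np.sqrt(D[:,2]**2-LY**2)\nV=least_squares(lambda v:np.r_[np.subtract(wc(v,D[:,0],D[:,1]),[DR,D[:,3]])].ravel(),[0,350,350,50]).x/; s/p=np.array(\[x\*np.cos(q\[0\]),x\*np.sin(q\[0\]),z+T\])/p=R.from_euler("z",q[0]).apply([x,LY,z+T])/' kin.py
python3 - <<'E'
from kin import *
print(V.round(1)); q=r.sense()['joint_pos']; s=r.sense(); print(fk(q)[0].round(1),s['eef_pos'].round(1))
for hd in (0,20,40,60):
    h=np.radians(hd); p0=np.array([554+6*np.cos(h),-211+6*np.sin(h),205.]); qq=q.copy(); E=[]
    for t in np.linspace(0,np.radians(86),12):
        qq,e=ik(p0+[0,0,60*(1-t/1.5)],tool(h,t),qq); E.append(e)
        if t==0: qa=qq
    print(hd,np.max(E).round(3),qa.round(2),qq.round(2),'wrist',(p0-T*np.array([np.cos(h),np.sin(h),0])).round())
go([555,-205,265],np.radians(30))
E
```

```text
[ -21.7  549.4  420.3 -203.7]
[616.9 166.3 237.8] [629.5 167.2 235. ]
0 0.0 [-0.55  0.36  1.32  0.    1.46 -0.55] [-0.86  0.27  2.23  2.14  1.1  -2.61] wrist [ 330. -211.  205.]
20 0.0 [-0.54  0.35  1.33  0.    1.46 -0.89] [-0.95  0.35  2.1   1.74  1.34 -2.45] wrist [ 344. -288.  205.]
40 0.0 [-0.54  0.35  1.33  0.    1.46 -1.24] [-0.96  0.45  1.92  1.46  1.58 -2.37] wrist [ 382. -355.  205.]
60 0.0 [-0.54  0.35  1.34  0.    1.46 -1.59] [-0.93  0.56  1.72  1.25  1.83 -2.33] wrist [ 442. -405.  205.]
turn [-0.003, -0.001, -0.309] shift [-0.3477, -0.1522, -0.0297] target [555, -205, 265]
```

Heading +30° is feasible, with j4 turning positive. Carry the bin above the tray and try a first tilt.

>>> apply_moves --steps '[[[0,0,-0.04],[-0.0435,-0.019,-0.0297],1],[[0,0,-0.08],[-0.087,-0.038,-0.0297],1],[[0,0,-0.12],[-0.13,-0.057,-0.0297],1],[[0,0,-0.16],[-0.174,-0.076,-0.0297],1],[[0,0,-0.2],[-0.218,-0.095,-0.0297],1],[[0,0,-0.24],[-0.26,-0.114,-0.0297],1],[[0,0,-0.28],[-0.305,-0.133,-0.0297],1],[[0,0,-0.309],[-0.3477,-0.1522,-0.0297],1]]'

```text
clock: 9.9
eef_pos: [554.8, -206.6, 265.3]
ee_rot: [0.499, 0.866, 0.0, -0.001]
wrist_force: [1.1, 0.1, -2.0]
gripper_width: 10.8
finger_force: 68.9
```

>>> apply_moves --steps '[[[0,0,0],[0,0,0],1],[[0,0,0],[0,0,0],1],[[-0.07,0,0],[0,0,0],1],[[-0.14,0,0],[0,0,0],1],[[-0.21,0,0],[0,0,0],1],[[-0.28,0,0],[0,0,0],1],[[-0.35,0,0],[0,0,0],1],[[-0.35,0,0],[0,0,0],1]]'

```text
clock: 10.7
eef_pos: [554.7, -203.5, 265.3]
ee_rot: [0.493, 0.853, 0.151, 0.086]
wrist_force: [-0.9, 0.1, -2.0]
gripper_width: 10.7
finger_force: 69.0
```

Run:
```python
from kin import *
st(); s=r.sense(); q=s['joint_pos']; p,Rr=fk(q); print(p.round(1), np.linalg.norm((Rr.inv()*R.from_quat(s['ee_rot'])).as_rotvec()).round(4))
h=np.radians(30); go([560,-208,205],h,np.radians(86))
qq=q
for t in np.linspace(.35,1.5,8):
    qq,e=ik(np.array([560,-208,265-60*(t-.35)/1.15]),tool(h,t),qq); print(t.round(2),e.round(3),qq.round(2))
```

```text
t 10.7 p [ 554.7 -203.5  265.3] q [0.493 0.853 0.151 0.086] F [-0.9  0.1 -2. ] w 10.7 ff 69.0 j [-0.75  0.2   1.58  0.35  1.27 -1.36]
[ 509.5 -217.   261.3] 0.0
turn [-1.151, -0.002, -0.002] shift [-0.0067, -0.0184, 0.0574] target [560, -208, 205]
0.35 0.0 [-0.67  0.27  1.48  0.34  1.28 -1.27]
0.51 0.0 [-0.73  0.25  1.57  0.52  1.2  -1.42]
0.68 0.0 [-0.79  0.24  1.66  0.72  1.16 -1.58]
0.84 0.0 [-0.84  0.24  1.74  0.93  1.15 -1.76]
1.01 0.0 [-0.89  0.25  1.82  1.12  1.18 -1.94]
1.17 0.0 [-0.92  0.29  1.9   1.3   1.25 -2.11]
1.34 0.0 [-0.95  0.33  1.96  1.46  1.34 -2.27]
1.5 0.0 [-0.96  0.4   2.01  1.59  1.46 -2.41]
```

>>> apply_moves --steps '[[[-0.07,0,0],[-0.001,-0.002,0.007],1],[[-0.14,0,0],[-0.002,-0.005,0.014],1],[[-0.21,0,0],[-0.003,-0.007,0.022],1],[[-0.28,0,0],[-0.004,-0.009,0.03],1],[[-0.35,0,0],[-0.005,-0.012,0.037],1],[[-0.42,0,0],[-0.006,-0.015,0.045],1],[[-0.5,0,0],[-0.0067,-0.017,0.052],1],[[-0.55,0,0],[-0.0067,-0.0184,0.0574],1]]'

```text
clock: 11.5
eef_pos: [561.3, -208.0, 205.0]
ee_rot: [0.449, 0.78, 0.378, 0.216]
wrist_force: [-0.1, -0.3, -2.2]
gripper_width: 11.0
finger_force: 69.1
```

>>> apply_moves --steps '[[[-0.1,0,0],[0,0,0],1],[[-0.2,0,0],[0,0,0],1],[[-0.3,0,0],[0,0,0],1],[[-0.4,0,0],[0,0,0],1],[[-0.5,0,0],[0,0,0],1],[[-0.6,0,0],[0,0,0],1],[[-0.6,0,0],[0,0,0],1],[[-0.6,0,0],[0,0,0],1]]'

```text
clock: 12.3
eef_pos: [561.7, -208.5, 205.0]
ee_rot: [0.366, 0.635, 0.591, 0.338]
wrist_force: [-0.3, -0.9, -0.8]
gripper_width: 11.1
finger_force: 69.7
```

>>> apply_moves --steps '[[[0,0,0],[0,0,0],1],[[0,0,0],[0,0,0],1],[[0,0,0],[0,0,0],1],[[0,0,0],[0,0,0],1],[[0,0,0],[0,0,0],1],[[0,0,0],[0,0,0],1],[[0,0,0],[0,0,0],1],[[0,0,0],[0,0,0],1]]'

```text
clock: 13.1
eef_pos: [561.2, -209.6, 205.9]
ee_rot: [0.366, 0.634, 0.59, 0.341]
wrist_force: [0.2, 0.2, -1.4]
gripper_width: 11.2
finger_force: 69.7
```

Run:
```python
from h import *
st(); a=snap('scene','tipa')[60:260,150:400]; b=snap('top','tipb')[120:320,320:520]
o=np.hstack([cv2.resize(a,None,fx=1.7,fy=1.7),cv2.resize(b,None,fx=1.7,fy=1.7)]); print(o.shape); cv2.imwrite('pics/tip.png',o[...,::-1])
```

```text
t 13.1 p [ 561.2 -209.6  205.9] q [0.366 0.634 0.59  0.341] F [ 0.2  0.2 -1.4] w 11.2 ff 69.7 j [-1.23  0.66  2.05  1.38  1.58 -2.72]
(340, 765, 3)
```

View pics/tip.png

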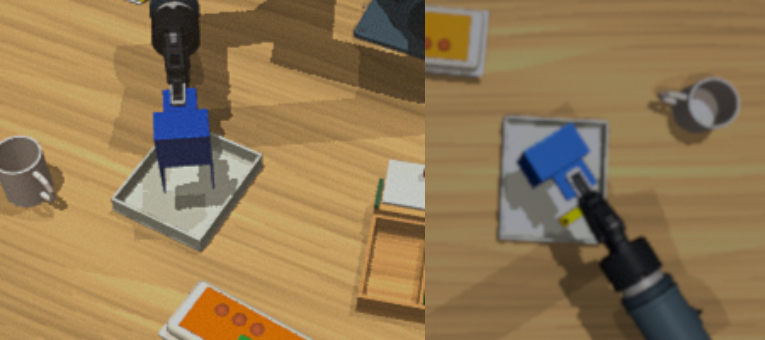

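The picture shows the blue bin tipped over the tray and a yellow tag lying in it at top-crop (572,215). Bring the bin back upright.

Run:
```python
from h import *
h=np.radians(30); go([555,-205,265],h,.35)
```

```text
turn [1.15, -0.0, 0.0] shift [0.007, 0.0587, -0.0072] target [555, -205, 265]
```

>>> apply_moves --steps '[[[0.14,0,0],[0.001,0.008,-0.001],1],[[0.28,0,0],[0.002,0.016,-0.002],1],[[0.42,0,0],[0.003,0.023,-0.003],1],[[0.56,0,0],[0.004,0.03,-0.004],1],[[0.7,0,0],[0.005,0.037,-0.005],1],[[0.84,0,0],[0.006,0.044,-0.006],1],[[1.0,0,0],[0.0065,0.052,-0.0065],1],[[1.15,0,0],[0.007,0.0587,-0.0072],1]]'

```text
clock: 14.0
eef_pos: [554.4, -205.1, 266.7]
ee_rot: [0.493, 0.852, 0.152, 0.089]
wrist_force: [0.5, 1.0, -2.4]
gripper_width: 11.3
finger_force: 69.5
```

>>> apply_moves --steps '[[[0.07,0,0],[0,0,0],1],[[0.14,0,0],[0,0,0],1],[[0.21,0,0],[0,0,0],1],[[0.28,0,0],[0,0,0],1],[[0.35,0,0],[0,0,0],1],[[0.35,0,0],[0,0,0],1],[[0.35,0,0],[0,0,0],1],[[0.35,0,0],[0,0,0],1]]'

```text
clock: 14.8
eef_pos: [554.4, -204.9, 264.6]
ee_rot: [0.5, 0.866, 0.005, 0.002]
wrist_force: [0.5, 0.0, -2.2]
gripper_width: 11.0
finger_force: 69.5
```

Run:
```python
from h import *
st(); go([*fr(F,[64,-45,0])[0,:2],245],F[2]+.003)
```

```text
t 14.8 p [ 554.4 -204.9  264.6] q [0.5   0.866 0.005 0.002] F [ 0.5  0.  -2.2] w 11.0 ff 69.5 j [-0.55  0.31  1.38  0.01  1.44 -1.07]
turn [0.01, -0.003, 0.305] shift [0.284, 0.2525, 0.0227] target [631.3, 167.4, 245.0]
```

>>> apply_moves --steps '[[[0,0,0.04],[0.0355,0.0315,0.003],1],[[0,0,0.08],[0.071,0.063,0.006],1],[[0,0,0.12],[0.1065,0.0945,0.009],1],[[0,0,0.16],[0.142,0.126,0.012],1],[[0,0,0.2],[0.1775,0.158,0.014],1],[[0,0,0.24],[0.213,0.19,0.017],1],[[0,0,0.28],[0.2485,0.221,0.02],1],[[0,0,0.305],[0.284,0.2525,0.0227],1]]'

```text
clock: 15.6
eef_pos: [631.6, 168.3, 245.0]
ee_rot: [0.627, 0.779, 0.005, 0.002]
wrist_force: [0.9, -0.3, -1.2]
gripper_width: 11.2
finger_force: 69.6
```

>>> apply_moves --steps '[[[0,0,0],[0,0,0],1],[[0,0,0],[0,0,0],1],[[0,0,0],[0,0,0],1],[[0,0,0],[0,0,0],1],[[0,0,0],[0,0,0],1],[[0,0,0],[0,0,0],1],[[0,0,0],[0,0,0],1],[[0,0,0],[0,0,0],1]]'

```text
clock: 16.4
eef_pos: [631.8, 167.1, 244.9]
ee_rot: [0.626, 0.78, 0.005, 0.002]
wrist_force: [0.2, -0.4, -1.0]
gripper_width: 11.4
finger_force: 69.6
```

Run:
```python
from h import *
st(); go([*fr(F,[64,-45,0])[0,:2],150],F[2]+.003)
a=snap('scene','ra')[120:300,200:420]; b=snap('top','rb')[150:330,200:440]
o=np.hstack([cv2.resize(a,None,fx=1.7,fy=1.7),cv2.resize(b,None,fx=1.7,fy=1.7)]); cv2.imwrite('pics/ret.png',o[...,::-1])
```

```text
t 16.4 p [631.8 167.1 244.9] q [0.626 0.78  0.005 0.002] F [ 0.2 -0.4 -1. ] w 11.4 ff 69.6 j [ 0.09  0.43  1.25  0.    1.45 -0.13]
turn [0.01, -0.003, 0.0] shift [0.0001, -0.0013, 0.0949] target [631.3, 167.4, 150.0]
```

View pics/ret.png

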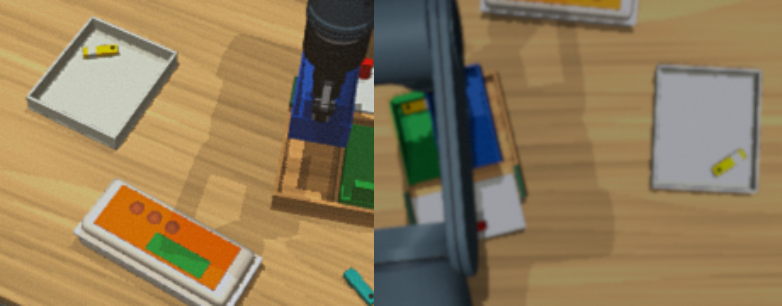

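The tray holds one tag and the blue bin hangs empty over its pocket. Straighten it, lower it and seat it.

>>> apply_moves --steps '[[[0.01,-0.003,0],[0,-0.001,0],1],[[0.01,-0.003,0],[0,-0.001,0.03],1],[[0.01,-0.003,0],[0,-0.001,0.06],1],[[0.01,-0.003,0],[0,-0.001,0.09],1],[[0.01,-0.003,0],[0,-0.001,0.115],1],[[0.01,-0.003,0],[0,-0.001,0.13],1],[[0.01,-0.003,0],[0,-0.001,0.13],1],[[0.01,-0.003,0],[0,-0.001,0.13],1]]'

```text
clock: 17.3
eef_pos: [632.1, 168.0, 115.1]
ee_rot: [0.626, 0.78, -0.0, -0.0]
wrist_force: [0.4, -0.1, -1.3]
gripper_width: 10.8
finger_force: 69.6
```

Run:
```python
from h import *
st(); go([631.1,167.4,62.5],F[2]+.001)
```

```text
t 17.3 p [632.1 168.  115.1] q [ 0.626  0.78  -0.    -0.   ] F [ 0.4 -0.1 -1.3] w 10.8 ff 69.6 j [ 0.09  0.53  1.42 -0.    1.19 -0.13]
turn [-0.001, 0.0, 0.003] shift [-0.0003, -0.0011, 0.0526] target [631.1, 167.4, 62.5]
```

>>> apply_moves --steps '[[[0,0,0],[0,-0.001,0],1],[[0,0,0],[0,-0.001,0.008],1],[[0,0,0],[0,-0.001,0.016],1],[[0,0,0],[0,-0.001,0.024],1],[[0,0,0],[0,-0.001,0.032],1],[[0,0,0],[0,-0.001,0.039],1],[[0,0,0],[0,-0.001,0.046],1],[[0,0,0],[0,-0.001,0.053],1]]'

```text
clock: 18.1
eef_pos: [631.5, 167.7, 62.4]
ee_rot: [0.626, 0.78, 0.0, 0.0]
wrist_force: [-6.8, -0.2, 30.5]
gripper_width: 11.1
finger_force: 73.3
```

>>> apply_moves --steps '[[[0,0,0],[0,0,0],1],[[0,0,0],[0,0,0],1],[[0,0,0],[0,0,0],1],[[0,0,0],[0,0,0],1],[[0,0,0],[0,0,0],1],[[0,0,0],[0,0,0],1],[[0,0,0],[0,0,0],1],[[0,0,0],[0,0,0],1]]'

```text
clock: 18.9
eef_pos: [631.4, 167.7, 62.5]
ee_rot: [0.626, 0.78, 0.0, 0.0]
wrist_force: [-1.0, 0.7, 5.2]
gripper_width: 10.9
finger_force: 70.5
```

The bin is seated at the same height as when gripped. Release it and go to the green fin.

>>> apply_moves --steps '[[[0,0,0],[0,0,0],0.4],[[0,0,0],[0,0,0],0.4],[[0,0,0],[0,0,0],0.4],[[0,0,0],[0,0,0],0.4],[[0,0,0],[0,0,-0.04],0.4],[[0,0,0],[0,0,-0.08],0.4],[[0,0,0],[0.09,0,-0.08],0.4],[[0,0,0],[0.09,0,-0.08],0.4]]'

```text
clock: 19.7
eef_pos: [612.5, 256.2, 144.0]
ee_rot: [0.627, 0.779, 0.002, 0.001]
wrist_force: [0.8, 0.3, -0.8]
gripper_width: 51.2
finger_force: 0.0
```

>>> apply_moves --steps '[[[0,0,0],[0,0,0],0.4],[[0,0,0],[0,0,0],0.4],[[0,0,0],[0,0,0],0.4],[[0,0,0],[0,0,0],0.4],[[0,0,0],[0,0,0],0.4],[[0,0,0],[0,0,0],0.4],[[0,0,0],[0,0,0],0.4],[[0,0,0],[0,0,0],0.4]]'

```text
clock: 20.5
eef_pos: [611.5, 255.2, 141.9]
ee_rot: [0.626, 0.78, -0.0, -0.0]
wrist_force: [0.4, -0.4, 1.0]
gripper_width: 51.5
finger_force: 0.0
```

Run:
```python
from h import *
st(); go([*fr(F,[64,45,0])[0,:2],62.5],F[2]+.003)
```

```text
t 20.5 p [611.5 255.2 141.9] q [ 0.626  0.78  -0.    -0.   ] F [ 0.4 -0.4  1. ] w 51.5 ff 0.0 j [0.23 0.52 1.36 0.   1.26 0.01]
turn [-0.0, -0.0, 0.0] shift [0.0, 0.0007, 0.0794] target [612.1, 255.3, 62.5]
```

>>> apply_moves --steps '[[[0,0,0],[0,0,0.02],0.4],[[0,0,0],[0,0,0.04],0.4],[[0,0,0],[0,0,0.06],0.4],[[0,0,0],[0,0,0.079],0.4],[[0,0,0],[0,0,0.079],0.4],[[0,0,0],[0,0,0.079],0.4],[[0,0,0],[0,0,0.079],1],[[0,0,0],[0,0,0.079],1]]'

```text
clock: 21.3
eef_pos: [612.3, 255.7, 64.4]
ee_rot: [0.626, 0.78, 0.001, 0.001]
wrist_force: [0.1, -0.4, -0.0]
gripper_width: 23.3
finger_force: 0.0
```

>>> apply_moves --steps '[[[0,0,0],[0,0,0],1],[[0,0,0],[0,0,0],1],[[0,0,0],[0,0,0],1],[[0,0,0],[0,0,0],1],[[0,0,0],[0,0,0],1],[[0,0,0],[0,0,0],1],[[0,0,0],[0,0,0],1],[[0,0,0],[0,0,0],1]]'

```text
clock: 22.1
eef_pos: [612.4, 255.7, 64.3]
ee_rot: [0.626, 0.78, 0.001, 0.001]
wrist_force: [1.0, 0.2, 6.7]
gripper_width: 11.1
finger_force: 69.1
```

>>> apply_moves --steps '[[[0,0,0],[0,0,-0.008],1],[[0,0,0],[0,0,-0.016],1],[[0,0,0],[0,0,-0.024],1],[[0,0,0],[0,0,-0.032],1],[[0,0,0],[0,0,-0.042],1],[[0,0,0],[0,0,-0.055],1],[[0,0,0],[0,0,-0.07],1],[[0,0,0],[0,0,-0.085],1]]'

```text
clock: 22.9
eef_pos: [611.4, 255.5, 149.2]
ee_rot: [0.626, 0.78, -0.0, -0.0]
wrist_force: [-1.2, -0.4, -2.1]
gripper_width: 10.9
finger_force: 68.4
```

>>> apply_moves --steps '[[[0,0,0],[0,0,-0.02],1],[[0,0,0],[0,0,-0.04],1],[[0,0,0],[0,0,-0.06],1],[[0,0,0],[0,0,-0.08],1],[[0,0,0],[0,0,-0.1],1],[[0,0,0],[0,0,-0.12],1],[[0,0,0],[0,0,-0.12],1],[[0,0,0],[0,0,-0.12],1]]'

```text
clock: 23.7
eef_pos: [611.4, 255.5, 268.3]
ee_rot: [0.626, 0.78, 0.0, 0.0]
wrist_force: [-0.0, 0.2, -2.8]
gripper_width: 11.0
finger_force: 68.4
```

Run:
```python
from h import *
st(); go([555,-205,265],np.radians(30))
```

```text
t 23.7 p [611.4 255.5 268.3] q [0.626 0.78  0.    0.   ] F [-0.   0.2 -2.8] w 11.0 ff 68.4 j [ 0.23  0.45  1.17 -0.    1.52  0.01]
turn [0.001, 0.0, -0.305] shift [-0.4372, -0.1551, 0.0032] target [555, -205, 265]
```

>>> apply_moves --steps '[[[0,0,0],[-0.041,-0.0145,0],1],[[0,0,0],[-0.082,-0.029,0],1],[[0,0,0],[-0.123,-0.0435,0],1],[[0,0,0],[-0.164,-0.058,0],1],[[0,0,0],[-0.205,-0.0725,0],1],[[0,0,0],[-0.246,-0.087,0],1],[[0,0,0],[-0.287,-0.1015,0],1],[[0,0,0],[-0.328,-0.116,0.002],1]]'

```text
clock: 24.5
eef_pos: [568.3, -91.3, 264.6]
ee_rot: [0.626, 0.78, -0.0, -0.001]
wrist_force: [0.9, 0.1, -1.9]
gripper_width: 11.2
finger_force: 68.8
```

>>> apply_moves --steps '[[[0,0,-0.06],[-0.02,-0.0055,0],1],[[0,0,-0.12],[-0.04,-0.011,0],1],[[0,0,-0.18],[-0.06,-0.0165,0],1],[[0,0,-0.24],[-0.08,-0.022,0],1],[[0,0,-0.305],[-0.103,-0.0275,0.001],1],[[0,0,-0.305],[-0.103,-0.0275,0.001],1],[[0,0,-0.305],[-0.103,-0.0275,0.001],1],[[0,0,-0.305],[-0.103,-0.0275,0.001],1]]'

```text
clock: 25.3
eef_pos: [564.7, -195.5, 264.1]
ee_rot: [0.5, 0.866, 0.0, -0.001]
wrist_force: [0.4, -0.0, -2.1]
gripper_width: 10.6
finger_force: 68.8
```

>>> apply_moves --steps '[[[0,0,0],[0,0,0],1],[[0,0,0],[0,0,0],1],[[-0.07,0,0],[0,0,0],1],[[-0.14,0,0],[0,0,0],1],[[-0.21,0,0],[0,0,0],1],[[-0.28,0,0],[0,0,0],1],[[-0.35,0,0],[0,0,0],1],[[-0.35,0,0],[0,0,0],1]]'

```text
clock: 26.1
eef_pos: [563.7, -196.6, 264.5]
ee_rot: [0.493, 0.852, 0.151, 0.086]
wrist_force: [-0.7, -0.2, -1.7]
gripper_width: 10.8
finger_force: 68.9
```

Run:
```python
from h import *
st(); h=np.radians(30); go([571,-200,205],h,np.radians(86))
```

```text
t 26.1 p [ 563.7 -196.6  264.5] q [0.493 0.852 0.151 0.086] F [-0.7 -0.2 -1.7] w 10.8 ff 68.9 j [-0.72  0.21  1.57  0.35  1.27 -1.33]
turn [-1.152, 0.0, -0.002] shift [-0.0067, -0.016, 0.0575] target [571, -200, 205]
```

>>> apply_moves --steps '[[[-0.07,0,0],[-0.001,-0.002,0.007],1],[[-0.14,0,0],[-0.002,-0.004,0.014],1],[[-0.21,0,0],[-0.003,-0.006,0.022],1],[[-0.28,0,0],[-0.004,-0.008,0.03],1],[[-0.35,0,0],[-0.005,-0.01,0.037],1],[[-0.42,0,0],[-0.006,-0.012,0.045],1],[[-0.5,0,0],[-0.0067,-0.014,0.052],1],[[-0.55,0,0],[-0.0067,-0.016,0.0575],1]]'

```text
clock: 26.9
eef_pos: [572.3, -199.5, 204.6]
ee_rot: [0.45, 0.78, 0.377, 0.217]
wrist_force: [-0.7, 0.2, -2.1]
gripper_width: 10.4
finger_force: 69.2
```

>>> apply_moves --steps '[[[-0.1,0,0],[0,0,0],1],[[-0.2,0,0],[0,0,0],1],[[-0.3,0,0],[0,0,0],1],[[-0.4,0,0],[0,0,0],1],[[-0.5,0,0],[0,0,0],1],[[-0.6,0,0],[0,0,0],1],[[-0.6,0,0],[0,0,0],1],[[-0.6,0,0],[0,0,0],1]]'

```text
clock: 27.7
eef_pos: [572.7, -199.5, 204.5]
ee_rot: [0.366, 0.635, 0.59, 0.339]
wrist_force: [-0.1, -0.1, -1.8]
gripper_width: 11.4
finger_force: 69.5
```

>>> apply_moves --steps '[[[0,0,0],[0,0,0],1],[[0,0,0],[0,0,0],1],[[0,0,0],[0,0,0],1],[[0,0,0],[0,0,0],1],[[0,0,0],[0,0,0],1],[[0,0,0],[0,0,0],1],[[0,0,0],[0,0,0],1],[[0,0,0],[0,0,0],1]]'

```text
clock: 28.5
eef_pos: [572.4, -199.9, 205.4]
ee_rot: [0.366, 0.634, 0.59, 0.341]
wrist_force: [-0.1, -0.6, -2.0]
gripper_width: 11.2
finger_force: 69.5
```

Run:
```python
from h import *
st(); h=np.radians(30); go([565,-197,265],h,.35)
```

```text
t 28.5 p [ 572.4 -199.9  205.4] q [0.366 0.634 0.59  0.341] F [-0.1 -0.6 -2. ] w 11.2 ff 69.5 j [-1.2   0.66  2.06  1.4   1.57 -2.72]
turn [1.15, -0.0, -0.0] shift [0.0062, 0.0591, -0.0092] target [565, -197, 265]
```

>>> apply_moves --steps '[[[0.14,0,0],[0.001,0.008,-0.001],1],[[0.28,0,0],[0.002,0.016,-0.002],1],[[0.42,0,0],[0.003,0.023,-0.003],1],[[0.56,0,0],[0.004,0.03,-0.004],1],[[0.7,0,0],[0.005,0.037,-0.006],1],[[0.84,0,0],[0.006,0.044,-0.007],1],[[1.0,0,0],[0.006,0.052,-0.008],1],[[1.15,0,0],[0.0062,0.0591,-0.0092],1]]'

```text
clock: 29.3
eef_pos: [564.3, -197.2, 266.6]
ee_rot: [0.493, 0.852, 0.152, 0.089]
wrist_force: [0.6, 1.2, -1.9]
gripper_width: 11.1
finger_force: 69.4
```

>>> apply_moves --steps '[[[0.07,0,0],[0,0,0],1],[[0.14,0,0],[0,0,0],1],[[0.21,0,0],[0,0,0],1],[[0.28,0,0],[0,0,0],1],[[0.35,0,0],[0,0,0],1],[[0.35,0,0],[0,0,0],1],[[0.35,0,0],[0,0,0],1],[[0.35,0,0],[0,0,0],1]]'

```text
clock: 30.1
eef_pos: [564.4, -196.9, 264.6]
ee_rot: [0.5, 0.866, 0.005, 0.002]
wrist_force: [0.5, 0.2, -2.2]
gripper_width: 11.0
finger_force: 69.4
```

Run:
```python
from h import *
st(); go([612.3,255.6,250],F[2]+.001)
```

```text
t 30.1 p [ 564.4 -196.9  264.6] q [0.5   0.866 0.005 0.002] F [ 0.5  0.2 -2.2] w 11.0 ff 69.4 j [-0.53  0.32  1.37  0.01  1.45 -1.05]
turn [0.01, -0.003, 0.307] shift [0.3679, 0.2676, 0.0179] target [612.3, 255.6, 250.0]
```

>>> apply_moves --steps '[[[0,0,0],[0.035,0.025,0],1],[[0,0,0],[0.07,0.051,0],1],[[0,0,0],[0.105,0.076,0],1],[[0,0,0],[0.14,0.102,0],1],[[0,0,0],[0.175,0.127,0],1],[[0,0,0],[0.21,0.153,0],1],[[0,0,0],[0.245,0.178,0],1],[[0,0,0],[0.28,0.204,0],1]]'

```text
clock: 30.9
eef_pos: [601.1, 148.3, 267.4]
ee_rot: [0.5, 0.866, 0.005, 0.002]
wrist_force: [0.9, -0.2, -1.8]
gripper_width: 10.8
finger_force: 69.4
```

>>> apply_moves --steps '[[[0,0,0.06],[0.018,0.013,0.004],1],[[0,0,0.12],[0.036,0.026,0.008],1],[[0.01,-0.003,0.18],[0.054,0.039,0.012],1],[[0.01,-0.003,0.24],[0.072,0.052,0.016],1],[[0.01,-0.003,0.307],[0.0879,0.0636,0.0179],1],[[0.01,-0.003,0.307],[0.0879,0.0636,0.0179],1],[[0.01,-0.003,0.307],[0.0879,0.0636,0.0179],1],[[0.01,-0.003,0.307],[0.0879,0.0636,0.0179],1]]'

```text
clock: 31.7
eef_pos: [612.8, 254.2, 250.0]
ee_rot: [0.627, 0.779, -0.001, 0.001]
wrist_force: [0.1, 0.0, -2.5]
gripper_width: 10.7
finger_force: 69.4
```

Run:
```python
from h import *
st(); go([612.4,255.7,114.3],F[2]+.001)
a=snap('scene','ga')[110:300,200:500]; b=snap('top','gb')[150:340,140:440]
o=np.vstack([cv2.resize(a,None,fx=1.55,fy=1.55),cv2.resize(b,None,fx=1.55,fy=1.55)]); cv2.imwrite('pics/gret.png',o[...,::-1])
```

```text
t 31.7 p [612.8 254.2 250. ] q [ 0.627  0.779 -0.001  0.001] F [ 0.1  0.  -2.5] w 10.7 ff 69.4 j [ 0.23  0.46  1.2  -0.    1.48  0.01]
turn [-0.0, 0.002, 0.0] shift [0.0017, -0.0001, 0.1357] target [612.4, 255.7, 114.3]
```

View pics/gret.png

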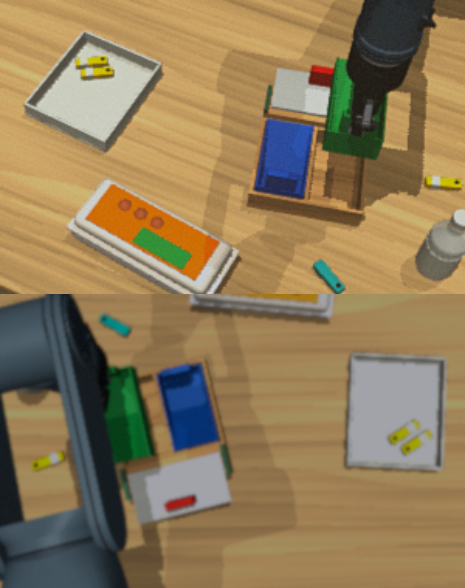

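Two tags are in the tray, the blue bin is seated and empty, and the desk tag is still at its place. Lower the green bin.

>>> apply_moves --steps '[[[0,0.001,0],[0.001,0,0],1],[[0,0.001,0],[0.001,0,0.03],1],[[0,0.001,0],[0.001,0,0.06],1],[[0,0.001,0],[0.001,0,0.09],1],[[0,0.001,0],[0.001,0,0.12],1],[[0,0.001,0],[0.001,0,0.136],1],[[0,0.001,0],[0.001,0,0.136],1],[[0,0.001,0],[0.001,0,0.136],1]]'

```text
clock: 32.6
eef_pos: [612.9, 256.1, 114.2]
ee_rot: [0.626, 0.779, -0.0, 0.0]
wrist_force: [0.6, -0.9, -1.9]
gripper_width: 10.8
finger_force: 69.4
```

Run:
```python
from h import *
st(); go([612.4,255.7,64.3],F[2]+.001)
```

```text
t 32.6 p [612.9 256.1 114.2] q [ 0.626  0.779 -0.     0.   ] F [ 0.6 -0.9 -1.9] w 10.8 ff 69.4 j [ 0.23  0.55  1.39 -0.    1.2   0.01]
turn [0.0, 0.0, 0.0] shift [-0.0003, -0.0006, 0.0499] target [612.4, 255.7, 64.3]
```

>>> apply_moves --steps '[[[0,0,0],[0,-0.0005,0.004],1],[[0,0,0],[0,-0.0005,0.012],1],[[0,0,0],[0,-0.0005,0.02],1],[[0,0,0],[0,-0.0005,0.028],1],[[0,0,0],[0,-0.0005,0.035],1],[[0,0,0],[0,-0.0005,0.041],1],[[0,0,0],[0,-0.0005,0.046],1],[[0,0,0],[0,-0.0005,0.05],1]]'

```text
clock: 33.4
eef_pos: [612.3, 256.2, 64.2]
ee_rot: [0.626, 0.78, -0.0, 0.0]
wrist_force: [-8.9, -2.7, 29.6]
gripper_width: 11.0
finger_force: 74.1
```

>>> apply_moves --steps '[[[0,0,0],[0,0,0],1],[[0,0,0],[0,0,0],1],[[0,0,0],[0,0,0],1],[[0,0,0],[0,0,0],0.4],[[0,0,0],[0,0,0],0.4],[[0,0,0],[0,0,0],0.4],[[0,0,0],[0,0,0],0.4],[[0,0,0],[0,0,0],0.4]]'

```text
clock: 34.2
eef_pos: [612.0, 256.1, 63.6]
ee_rot: [0.626, 0.78, -0.0, 0.0]
wrist_force: [0.7, 1.1, -0.2]
gripper_width: 51.4
finger_force: 0.0
```

>>> apply_moves --steps '[[[0,0,0],[0,0,-0.02],0.4],[[0,0,0],[0,0,-0.05],0.4],[[0,0,0],[0,0,-0.09],0.4],[[0,0,0],[0,0,-0.13],0.4],[[0,0,0],[0,0,-0.16],0.4],[[0,0,0],[0,0,-0.16],0.4],[[0,0,0],[0,0,-0.16],0.4],[[0,0,0],[0,0,-0.16],0.4]]'

```text
clock: 35.0
eef_pos: [611.2, 256.0, 222.0]
ee_rot: [0.626, 0.78, -0.001, -0.001]
wrist_force: [-0.1, 0.6, -1.4]
gripper_width: 51.3
finger_force: 0.0
```

```bash
cat > tagfind.py <<'E'
from h import *
def yel(n,f):
    im=snap(n,f); h=cv2.cvtColor(im,cv2.COLOR_RGB2HSV); m=cv2.inRange(h,(22,140,100),(34,255,255)); m=cv2.morphologyEx(m,cv2.MORPH_CLOSE,np.ones((9,9)))
    k,l,s,c=cv2.connectedComponentsWithStats(m)
    for i in range(1,k):
        if s[i,4]>40:
            ys,xs=np.where(l==i); c2,wh,a=cv2.minAreaRect(np.c_[xs,ys].astype(np.float32)); B=cv2.boxPoints((c2,wh,a))
            e=[(B[j]+B[(j+1)%4])/2 for j in range(4)]; pr=max(((e[0],e[2]),(e[1],e[3])),key=lambda t:np.linalg.norm(t[0]-t[1])); w=toplane(n,pr,12)
            print(n,np.round(c2,1),'world z12',w.mean(0).round(1),'len',np.linalg.norm(w[0]-w[1]).round(),'head',np.degrees(np.arctan2(*(w[0]-w[1])[[1,0]])).round(1)%180)
E
python3 - <<'E'
from tagfind import *
st(); yel('scene','y1'); yel('top','y1t')
go([481.7,413.6,150],np.radians(19.7))
E
```

```text
t 35.0 p [611.2 256.  222. ] q [ 0.626  0.78  -0.001 -0.001] F [-0.1  0.6 -1.4] w 51.3 ff 0.0 j [ 0.23  0.47  1.25 -0.    1.43  0.01]
scene [260.4 153. ] world z12 [ 506.5 -240.9   12. ] len 65.0 head 124.6
scene [485.4 227.5] world z12 [481.3 413.   12. ] len 60.0 head 107.2
top [301.  132.5] world z12 [826.2  43.6  12. ] len 85.0 head 88.7
top [404.2 242. ] world z12 [ 509.8 -238.2   12. ] len 66.0 head 122.2
top [170.3 257.4] world z12 [481.1 414.7  12. ] len 62.0 head 107.2
turn [-0.004, 0.0, -0.127] shift [0.1818, -0.0922, 0.0719] target [481.7, 413.6, 150.0]
```

Both bins are down. The desk tag is at (481, 414) in both views, long axis heading about 108°. Go and grip it.

>>> apply_moves --steps '[[[0,0,-0.1],[0.04,-0.02,0],0.4],[[0,0,-0.1],[0.08,-0.04,0.02],0.4],[[0,0,-0.1],[0.12,-0.06,0.04],0.4],[[0,0,-0.1],[0.15,-0.08,0.06],0.4],[[0,0,-0.1],[0.182,-0.0925,0.1],0.4],[[0,0,-0.1],[0.182,-0.0925,0.14],0.4],[[0,0,-0.1],[0.182,-0.0925,0.17],0.4],[[0,0,-0.1],[0.182,-0.0925,0.17],0.4]]'

```text
clock: 35.9
eef_pos: [478.1, 411.9, 47.5]
ee_rot: [0.586, 0.81, -0.006, -0.002]
wrist_force: [-1.0, 0.4, 0.0]
gripper_width: 51.2
finger_force: 0.0
```

Run:
```python
from tagfind import *
st(); go([481.5,414,5],np.radians(18))
yel('scene','y2')
a=np.load('pics/y2.npy')[150:300,380:540]; cv2.imwrite('pics/y2.png',cv2.resize(a,None,fx=4,fy=4,interpolation=cv2.INTER_CUBIC)[...,::-1])
```

```text
t 35.9 p [478.1 411.9  47.5] q [ 0.586  0.81  -0.006 -0.002] F [-1.   0.4  0. ] w 51.2 ff 0.0 j [ 0.53  0.57  1.53 -0.    1.05  0.22]
turn [-0.012, 0.003, 0.004] shift [0.0011, 0.0044, 0.0425] target [481.5, 414.0, 5.0]
scene [260.4 153. ] world z12 [ 506.7 -240.7   12. ] len 65.0 head 124.6
scene [485.5 227.4] world z12 [480.9 413.1  12. ] len 60.0 head 110.5
```

View pics/y2.png

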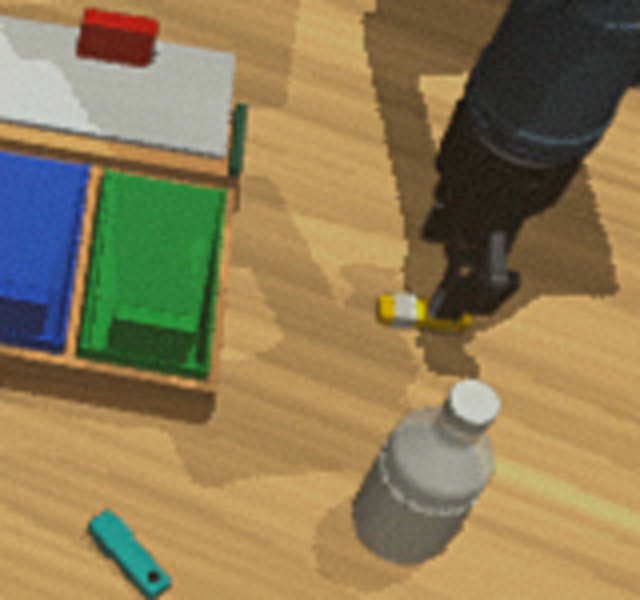

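The crop shows the gripper over the desk tag at crop (425,312), clear of the bottle; both bins are empty. Grip the tag and lift it.

>>> apply_moves --steps '[[[0,0,0],[0.001,0.002,0],0.4],[[0,0,0],[0.001,0.002,0.015],0.4],[[0,0,0],[0.001,0.002,0.03],0.4],[[0,0,0],[0.001,0.002,0.042],0.4],[[0,0,0],[0.001,0.002,0.042],0.4],[[0,0,0],[0.001,0.002,0.042],0.4],[[0,0,0],[0.001,0.002,0.042],1],[[0,0,0],[0.001,0.002,0.042],1]]' --squeeze 40

```text
clock: 36.75
eef_pos: [484.5, 415.8, 12.3]
ee_rot: [0.587, 0.81, 0.0, 0.0]
wrist_force: [0.5, -0.1, 0.1]
gripper_width: 23.0
finger_force: 0.0
```

>>> apply_moves --steps '[[[0,0,0],[0,0,0],1],[[0,0,0],[0,0,0],1],[[0,0,0],[0,0,0],1],[[0,0,0],[0,0,-0.03],1],[[0,0,0],[0,0,-0.07],1],[[0,0,0],[0,0,-0.11],1],[[0,0,0],[0,0,-0.15],1],[[0,0,0],[0,0,-0.17],1]]'

```text
clock: 37.55
eef_pos: [485.4, 416.4, 185.8]
ee_rot: [0.587, 0.81, 0.002, 0.001]
wrist_force: [-0.6, 0.7, -0.5]
gripper_width: 15.1
finger_force: 39.0
```

Run:
```python
from h import *
st(); go([575,-190,170],np.radians(-10))
```

```text
t 37.55 p [485.4 416.4 185.8] q [0.587 0.81  0.002 0.001] F [-0.6  0.7 -0.5] w 15.1 ff 39.0 j [ 0.54  0.45  1.38 -0.    1.32  0.22]
turn [0.005, -0.002, 0.492] shift [-0.6041, -0.104, 0.0149] target [575, -190, 170]
```

>>> apply_moves --steps '[[[0,0,0],[-0.04,-0.007,0],1],[[0,0,0],[-0.08,-0.014,0],1],[[0,0,0],[-0.12,-0.021,0],1],[[0,0,0],[-0.16,-0.028,0],1],[[0,0,0],[-0.2,-0.035,0],1],[[0,0,0],[-0.24,-0.042,0],1],[[0,0,0],[-0.28,-0.049,0],1],[[0,0,0],[-0.31,-0.053,0],1]]'

```text
clock: 38.35
eef_pos: [530.2, 102.2, 181.7]
ee_rot: [0.587, 0.81, -0.001, 0.0]
wrist_force: [-0.2, -0.5, -0.5]
gripper_width: 15.3
finger_force: 39.1
```

>>> apply_moves --steps '[[[0,0,0.07],[-0.04,-0.007,0],1],[[0,0,0.14],[-0.08,-0.014,0],1],[[0,0,0.21],[-0.12,-0.021,0],1],[[0,0,0.28],[-0.16,-0.028,0],1],[[0,0,0.35],[-0.2,-0.035,0],1],[[0,0,0.42],[-0.24,-0.042,0],1],[[0,0,0.49],[-0.28,-0.047,0],1],[[0,0,0.49],[-0.294,-0.051,0.01],1]]'

```text
clock: 39.15
eef_pos: [574.8, -195.1, 172.8]
ee_rot: [0.767, 0.642, -0.0, 0.002]
wrist_force: [0.4, -0.2, -0.6]
gripper_width: 15.1
finger_force: 39.1
```

Run:
```python
from h import *
st(); go([582,-190,26],np.radians(-10))
```

```text
t 39.15 p [ 574.8 -195.1  172.8] q [ 0.767  0.642 -0.     0.002] F [ 0.4 -0.2 -0.6] w 15.1 ff 39.1 j [-0.51  0.4   1.48 -0.    1.26 -0.33]
turn [0.003, 0.003, -0.003] shift [0.0067, 0.0057, 0.1468] target [582, -190, 26]
```

>>> apply_moves --steps '[[[0,0,0],[0.005,0.006,0.03],1],[[0,0,0],[0.005,0.006,0.06],1],[[0,0,0],[0.005,0.006,0.09],1],[[0,0,0],[0.005,0.006,0.12],1],[[0,0,0],[0.005,0.006,0.135],1],[[0,0,0],[0.005,0.006,0.145],1],[[0,0,0],[0.005,0.006,0.145],1],[[0,0,0],[0.005,0.006,0.145],1]]'

```text
clock: 39.95
eef_pos: [580.7, -186.8, 27.5]
ee_rot: [0.765, 0.644, -0.0, 0.0]
wrist_force: [-0.2, -0.6, -0.5]
gripper_width: 15.2
finger_force: 39.1
```

>>> apply_moves --steps '[[[0,0,0],[0,0,0],0.7],[[0,0,0],[0,0,0],0.5],[[0,0,0],[0,0,0],0.4],[[0,0,0],[0,0,0],0.4],[[0,0,0],[0,0,-0.03],0.4],[[0,0,0],[0,0,-0.07],0.4],[[0,0,0],[0,0,-0.11],0.4],[[0,0,0],[0,0,-0.14],0.4]]'

```text
clock: 40.75
eef_pos: [581.0, -187.1, 169.9]
ee_rot: [0.766, 0.643, 0.0, 0.001]
wrist_force: [0.1, -0.0, 0.1]
gripper_width: 51.1
finger_force: 0.0
```

Run:
```python
from tagfind import *
st(); go([*fr(F,[-155.5,-1.5,0])[0,:2],165],F[2]+.003); yel('scene','y3'); yel('top','y3t')
```

```text
t 40.75 p [ 581.  -187.1  169.9] q [0.766 0.643 0.    0.001] F [ 0.1 -0.   0.1] w 51.1 ff 0.0 j [-0.49  0.41  1.47 -0.    1.26 -0.32]
turn [0.002, 0.002, -0.391] shift [0.3151, -0.2311, 0.0039] target [407.6, 163.0, 165.0]
scene [260.4 152.9] world z12 [ 506.2 -241.1   12. ] len 65.0 head 124.0
scene [264.6 177.4] world z12 [ 579.1 -189.4   12. ] len 61.0 head 79.1
top [299.  131.5] world z12 [829.1  49.2  12. ] len 100.0 head 83.3
top [404.1 241.9] world z12 [ 510.2 -238.    12. ] len 66.0 head 122.2
```

The desk tag is now in the tray at (579, -189). Go to the bar and push it home.

>>> apply_moves --steps '[[[0,0,-0.05],[0.039,-0.029,0],0.4],[[0,0,-0.1],[0.079,-0.058,0],0.4],[[0,0,-0.15],[0.118,-0.087,0],0.4],[[0,0,-0.2],[0.158,-0.115,0],0.4],[[0,0,-0.25],[0.197,-0.144,0],0.4],[[0,0,-0.3],[0.236,-0.173,0],0.4],[[0,0,-0.35],[0.276,-0.202,0],0.4],[[0,0,-0.391],[0.315,-0.231,0.004],0.4]]'

```text
clock: 41.65
eef_pos: [405.8, 164.7, 162.7]
ee_rot: [0.625, 0.78, 0.0, 0.0]
wrist_force: [0.8, -1.0, 0.3]
gripper_width: 51.1
finger_force: 0.0
```

>>> apply_moves --steps '[[[0,0,0],[0,0,0],0.4],[[0,0,0],[0,0,0],0.4],[[0,0,0],[0,0,0],0.4],[[0,0,0],[0,0,0],0.4],[[0,0,0],[0,0,0],0.4],[[0,0,0],[0,0,0],0.4],[[0,0,0],[0,0,0],0.4],[[0,0,0],[0,0,0],0.4]]'

```text
clock: 42.45
eef_pos: [407.2, 162.9, 162.8]
ee_rot: [0.626, 0.78, -0.0, 0.0]
wrist_force: [0.4, 1.2, 0.5]
gripper_width: 51.5
finger_force: 0.0
```

Run:
```python
from h import *
st(); go([406.9,164.3,73],F[2]+.003); im=snap('scene','k2')
h=cv2.cvtColor(im,cv2.COLOR_RGB2HSV); m=cv2.inRange(h,(0,190,70),(5,255,255)); print(cv2.boundingRect(m[120:180,380:440])); print(proj('scene',fr(F,[(-157,-1.5,103)])))
```

```text
t 42.45 p [407.2 162.9 162.8] q [ 0.626  0.78  -0.     0.   ] F [0.4 1.2 0.5] w 51.5 ff 0.0 j [ 0.13  0.12  1.89 -0.    1.13 -0.09]
turn [-0.0, 0.0, -0.001] shift [0.0014, 0.0001, 0.0898] target [406.9, 164.3, 73.0]
(20, 32, 19, 13)
[[409.25802085 154.15270507]]
```

>>> apply_moves --steps '[[[0,0,0],[0.001,0,0.03],0.4],[[0,0,0],[0.001,0,0.06],0.4],[[0,0,0],[0.001,0,0.09],0.4],[[0,0,0],[0.001,0,0.09],0.4],[[0,0,0],[0.001,0,0.09],0.4],[[0,0,0],[0.001,0,0.09],1],[[0,0,0],[0.001,0,0.09],1],[[0,0,0],[0.001,0,0.09],1]]'

```text
clock: 43.3
eef_pos: [407.8, 164.3, 74.2]
ee_rot: [0.626, 0.78, 0.001, 0.001]
wrist_force: [-0.6, -1.2, 4.6]
gripper_width: 13.5
finger_force: 41.3
```

>>> apply_moves --steps '[[[0,0,0],[0,0,0],1],[[0,0,0],[0,0,0],1],[[0,0,0],[0,0,0],1],[[0,0,0],[0,0.01,0],1],[[0,0,0],[0,0.02,0],1],[[0,0,0],[0,0.03,0],1],[[0,0,0],[0,0.038,0],1],[[0,0,0],[0,0.043,0],1]]'

```text
clock: 44.1
eef_pos: [449.3, 173.8, 74.2]
ee_rot: [0.626, 0.78, 0.0, 0.0]
wrist_force: [-3.5, -0.5, 9.5]
gripper_width: 13.6
finger_force: 41.8
```

>>> apply_moves --steps '[[[0,0,0],[0,0.001,0],1],[[0,0,0],[0,0.002,0],1],[[0,0,0],[0,0.003,0],1],[[0,0,0],[0,0.004,0],1],[[0,0,0],[0,0.004,0],1],[[0,0,0],[0,0.004,0],1],[[0,0,0],[0,0.004,0],1],[[0,0,0],[0,0.004,0],1]]'

```text
clock: 44.9
eef_pos: [450.8, 174.1, 74.2]
ee_rot: [0.626, 0.78, -0.001, -0.001]
wrist_force: [-8.8, -2.9, 14.2]
gripper_width: 13.5
finger_force: 42.4
```

The bar is back at its starting place with 9 N against the stop. Release, retreat and do a final check.

>>> apply_moves --steps '[[[0,0,0],[0,0,0],0.4],[[0,0,0],[0,0,0],0.4],[[0,0,0],[0,0,0],0.4],[[0,0,0],[0,0,0],0.4],[[0,0,0],[0,0,-0.04],0.4],[[0,0,0],[0,0,-0.08],0.4],[[0,0,0],[0,0,-0.12],0.4],[[0,0,0],[0,0,-0.15],0.4]]'

```text
clock: 45.7
eef_pos: [453.4, 174.5, 225.4]
ee_rot: [0.626, 0.78, 0.001, 0.001]
wrist_force: [0.4, 0.1, 0.1]
gripper_width: 51.5
finger_force: 0.0
```

>>> apply_moves --steps '[[[0,0,0],[0.04,-0.02,0],0.4],[[0,0,0],[0.08,-0.04,0],0.4],[[0,0,0],[0.12,-0.06,0],0.4],[[0,0,0],[0.16,-0.08,0],0.4],[[0,0,0],[0.2,-0.1,0],0.4],[[0,0,0],[0.24,-0.12,0],0.4],[[0,0,0],[0.26,-0.12,0],0.4],[[0,0,0],[0.26,-0.12,0],0.4]]'

```text
clock: 46.5
eef_pos: [278.1, 404.4, 222.6]
ee_rot: [0.624, 0.781, 0.0, -0.0]
wrist_force: [0.8, -0.5, -0.1]
gripper_width: 51.3
finger_force: 0.0
```

Run:
```python
from h import *
st()
a=snap('scene','fa')[110:310,200:500]; b=snap('top','fb')[110:310,130:430]
cv2.imwrite('pics/final.png',cv2.resize(np.vstack([a,b]),None,fx=1.5,fy=1.5,interpolation=cv2.INTER_CUBIC)[...,::-1])
```

```text
t 46.5 p [278.1 404.4 222.6] q [ 0.624  0.781  0.    -0.   ] F [ 0.8 -0.5 -0.1] w 51.3 ff 0.0 j [0.74 0.16 1.69 0.   1.3  0.52]
```

View pics/final.png

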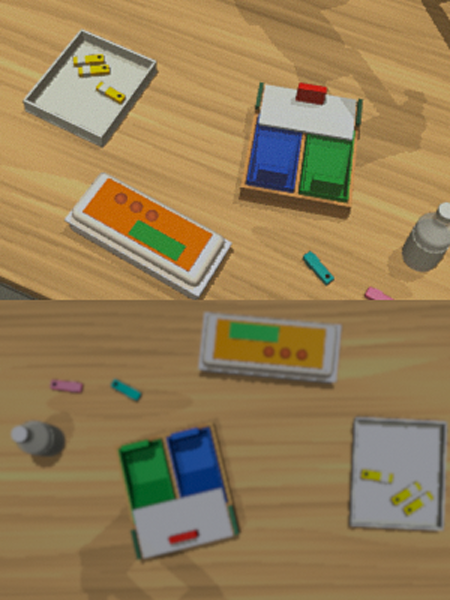

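Three tags are in the tray, both bins are empty and down, the bar is home and the bystanders are unmoved.

```bash
python3 -c "
from h import *
print(r.close_job())"
```

```text
the job is handed in; nothing more can be done
None
```

I handed in the job at about 46 s of the 208 s. In the last pictures all three yellow tags found are in the tray, both bins are empty and back down in the frame, the bar is home, and the egg carton, bottle and mug look undisturbed; the hand-in gave no verdict.

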